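# Right the fallen oil bottle and return it to its bay

## Robot

A 6-joint arm with a two-finger parallel gripper is mounted at the origin on the work surface. World frame = base frame: x ahead of the robot, y to its left, z up, the work surface at z = 0. Lengths are in mm, angles in rad, forces in N, time in s.
With the tool pointing down it reaches from about 350 to 875 mm from the base axis. Payload 4.2 kg.
Tool frame: the origin (TCP) lies on the centre line of the jaws, within the pads' length; the fingertips stand 14 mm ahead of it and the grasp point (between the pads) lies 5 mm behind it (tcp_to_tips is the distance from the TCP to the fingertips, in mm); z points along the fingers, y is the direction in which the jaws open and shut (so a half turn about z gives the same grasp; the last joint's range is limited). The gripper opens to 85 mm and grips with 20 to 120 N. Pads are 22 mm wide; open, the fingers measure 114 mm over their backs; the gripper's body (76 mm by 85 mm) begins 54 mm behind the grasp point. The pads swing forward as they close: fully open they stand 13 mm farther back than shut.
Start: joints at [1.487, 0.385, 0.008, 0, -1.194, -0.259], TCP at [210.046, 588.626, 245.312] pointing down, gripper open.
Joint ranges: [-3.14, 3.14], [-1.21, 2.06], [-1.07, 1.41], [-3.16, 2.05], [-2.99, -0.16], [-3.1, 3.1]. Speed limits (rad/s): [2.79, 2.79, 3.14, 3.14, 3.14, 3.14].

## Interface

Orientations are given as a unit quaternion [x, y, z, w].
In Python, from bench import read_state, get_image, job_done, tcp_to_tips gives the robot as it stands. The module is installed in compiled form; this text tells all that it offers.
- The arm moves only by the tool play_rows, never from a script. Its argument "targets" is a list of rows, each an object of numbers: "gripper": the gripper's target within -1 to 1 (shut at 1, half-way at 0, fully open at -1); "tx", "ty", "tz": the shift along the tool's x, y, z scaled (see below); "spin": the turn about the tool's z scaled (see below). A call has 1 to 12 rows; each row is the pose to reach, as a shift and turn from the pose commanded when the call began, along the tool's axes at that moment; what a row does not reach only later rows make up. The controller multiplies each number of a shift by 0.25 m and each number of a turn by pi/4 rad. A row lasts 1/8 s, in which the tool goes at most 62.5 mm and 10.7 degrees, less where a joint would pass 70% of its speed; a pose out of reach is approached as far as the arm can. A call with a number of a shift or a turn outside -1 to 1 is refused whole. A call with a gripper value outside its range is refused whole. The fingers move at their own pace and stop on an object; the grip force is fixed at half the most. Time passes only in rows, so rows that repeat a pose let the fingers close. It gives the time, the measured TCP pose, the force and the opening at its end, in the units of the state.
- read_state(): the state, without advancing time (a new reading comes with each control period).
- get_image(name): name is "side" or "top"; returns a dict with "frame" (420x560x3 uint8, red, green, blue), "depth" (420x560 float32, mm along the optical axis (not along the pixel's ray), 0 where there is no reading), "mtx" (3x3 intrinsics, pixels), "world_to_cam" (4x4, takes a point from world to camera coordinates). Camera axes: x right, y up, looking along -z (the intrinsics and any distortion apply to the point x, -y, -z); pixel columns grow to the right and rows downward; lengths in mm; the calibration is good to about 2 mm. A picture is of the moment at which its call begins.
- job_done(): hands the job in, once; it reports no verdict.
The state is a dict: "clock": time; "joints": joint angles; "joint_vel": joint speeds; "joint_efforts": joint torques, N m; "position": TCP position; "ee_rot": TCP orientation; "contact_force": force on the tool from outside, world axes, zero at the start; "wrist_torque": the same for the moment, N m; "gripper_width": finger opening in mm.
Only numpy, scipy, OpenCV 4.12 (cv2) and the standard library are available. Lean on these libraries where they do the work, as an engineer would, in place of code of your own. Each camera call takes 0.05 s, during which the arm holds its last target.

## Task

An oil bottle has been knocked over on the prep table, and somebody has left a small steel cup in that bottle's bay of the tray under the wire shelf. Set the cup down upright on the white cutting board, then stand the fallen bottle upright on the floor of the bay that the cup has left free. Do not drop the cup or the bottle, and leave the other two bottles and everything else where they stand.

Things in the scene. Friction and masses are not known exactly. Their poses are not given: they have to be found in the camera images.
- bottle: Square green glass oil bottle: body 52 x 52 mm, 120 mm tall, conical shoulder to 134 mm, neck 24 mm across, steel cap 28 mm across at 148 to 160 mm (the top), about 350 g. Origin: centre of its underside; z along its axis to the cap; x, y square to its flat faces. The one lying on a flat face on the table, cap roughly towards the robot's right (-y), axis 26 mm up.
- bottle_a: Another bottle of just the same shape, size and frame, standing upright in one of the bays; leave it there.
- bottle_b: A third bottle of the same shape, size and frame, standing upright in another bay; leave it there.
- cup: Small open steel cup, round, 54 mm across at the rim and slightly narrower at the foot, 50 mm high, wall 3 mm, about 90 g, standing upright in the bay where the fallen bottle belongs. Origin at the centre of its underside, z up.
- board: Small white plastic cutting board, fixed flat on the table: 110 mm (its x) by 150 mm (its y), 12 mm thick. Origin at the centre of its underside.
- station: Fixed tray 110 mm deep (x, about towards world +y), 355 mm wide (y), floor 4 mm thick; walls and dividers 4 mm thick, 12 mm high, make 3 bays along y, 102 x 111 mm. Wire shelf above: bars along y from x = -58 to +88 mm, underside 267 mm above the table, ends at y = +-200 mm; posts at x = 85, y = +-195 mm, 360 mm high. Open at the front (-x). Origin on the table under the tray's centre, z up.
- bay0 (a point): Centre of the floor of the bay at the station's -y end, farthest from the robot (y = -115 mm, 4 mm above the table); axes as the station's.
- bay1 (a point): Centre of the floor of the middle bay, 4 mm above the table; axes as the station's.
- bay2 (a point): Centre of the floor of the bay at the station's +y end, nearest the robot (y = +115 mm, 4 mm above the table); axes as the station's.
- mill: Turned dark wooden pepper mill standing upright, 58 mm across, 168 mm high; a bystander. Origin at the centre of its underside.
- dish: Small white round dish, 64 mm across, 28 mm high; a bystander. Origin at the centre of its underside.
- can: Upright tin can, 74 mm across, 110 mm high; a bystander. Origin at the centre of its underside.
- jar: Upright amber jar with steel lid, 68 mm across, 100 mm high; a bystander. Origin at the centre of its underside.
- bowl: Steel bowl, 150 mm across, 60 mm high; a bystander. Origin at the centre of its underside.
- spoon: Steel spoon lying on the table at the robot's left; a bystander. Origin under its middle, x towards the spoon's bowl.
Not all that is in view belongs to the job. What is shaped like the bottle but turquoise is not meant.

How it is judged (in metres and radians):
On the way, in this order (a step that is already met when the one before it is completed fails the run):
1. the cup stands upright on the cutting board (x of cup in the frame of board between -0.058 and 0.058 m and y of cup in the frame of board between -0.078 and 0.078 m and z of cup in the frame of board between 0.009 and 0.017 m and angle between cup's own z axis and vertical below 0.1 rad and linear speed of cup below 0.03 m/s), for 0.2 s.
2. the fallen bottle stands upright on the floor of the free bay (angle between bottle's own z axis and vertical below 0.07 rad and linear speed of bottle below 0.03 m/s and ((horizontal distance between bottle and bay0 below 0.04 m and z of bottle in the frame of station between -0.001 and 0.009 m) or (horizontal distance between bottle and bay1 below 0.04 m and z of bottle in the frame of station between -0.001 and 0.009 m) or (horizontal distance between bottle and bay2 below 0.04 m and z of bottle in the frame of station between -0.001 and 0.009 m))), for 0.2 s.
At the end, for the whole second after the job is handed in: The cup stands upright (within 0.1 rad) and still on the cutting board, its centre over the board; the bottle that had fallen stands upright (within 0.07 rad) and still on the floor of the free bay, its axis within 40 mm of the bay's centre; all released (all of step 1 and all of step 2); the robot touches nothing.
It fails at once if one of the other two bottles is shoved more than 30 mm or tipped over 0.3 rad (distance of any of bottle_a, bottle_b from where it was at the start of the episode above 0.03 m or angle between any of bottle_a, bottle_b's own z axis and vertical above 0.3 rad).
It fails at once if another thing on the table (mill, dish, can, jar, bowl, spoon) is shifted more than 40 mm (distance of any of mill, dish, can, jar, bowl, spoon from where it was at the start of the episode above 0.04 m).
It fails at once if the cup is let go in the air, its foot more than 40 mm above the table (height (world z) of cup above 0.04 m and contact force between cup and anything else below 0.02 N).
It fails at once if the bottle is let go in the air, its foot more than 50 mm above the table (height (world z) of bottle above 0.05 m and contact force between bottle and anything else below 0.02 N).
It also fails if it takes over 72 s, if anything falls off the work surface, if the arm or the gripper's body presses on something with over 40 N, if the wrist force passes 120 N, or if a joint passes its speed limit or range.

## Working session

There is one attempt and no reset: what is moved stays moved. The work goes in short steps, Python scripts to look and compute and a tool call to move; the robot and the scene stay as the last step left them, time stands still between calls to the robot, and variables do not carry over. Pictures are saved under pics/ and viewed, and the job is handed in when it is done.

Besides the shell and the picture viewer there is one more tool, called after "Emit:" as name(argument=value, ...), one argument or row to a line, values as JSON. play_rows: Moves the arm, as the interface text tells. Its arguments: {"type":"object","properties":{"targets":{"type":"array","items":{"type":"object","properties":{"gripper":{"type":"number"},"tx":{"type":"number","minimum":-1,"maximum":1},"ty":{"type":"number","minimum":-1,"maximum":1},"tz":{"type":"number","minimum":-1,"maximum":1},"spin":{"type":"number","minimum":-1,"maximum":1}}}}},"required":["targets"]}

```bash
mkdir -p pics; ls; cat > h.py <<'E'
import numpy as np,cv2
from bench import *
def grab(n,tag):
    d=get_image(n); cv2.imwrite(f'pics/{tag}.png',d['frame'][:,:,::-1]); np.savez(f'pics/{tag}.npz',**d); return d
def world(d):
    K=d['mtx'];Z=d['depth'];h,w=Z.shape
    u,v=np.meshgrid(np.arange(w),np.arange(h))
    X=(u-K[0,2])/K[0,0]*Z; Y=(v-K[1,2])/K[1,1]*Z
    P=np.stack([X,-Y,-Z,np.ones_like(Z)],-1)
    return (P@np.linalg.inv(d['world_to_cam']).T)[...,:3]
E
python3 - <<'E'
from h import *
print(read_state(),tcp_to_tips)
for n in('side','top'):
    d=grab(n,n+'0'); print(d['mtx'],d['world_to_cam'])
E
```

```text
pics
{'clock': 0.0, 'joints': array([ 1.48658993e+00,  3.85581102e-01,  6.59959469e-03, -4.71573852e-04,
       -1.19399919e+00, -2.58586089e-01]), 'joint_vel': array([-0.00124396, -0.00119063,  0.00096608, -0.00028061,  0.0003335 ,
       -0.00049081]), 'joint_efforts': array([ 3.36945877e-04, -3.92287052e+01,  1.88397646e+01,  4.18602034e+00,
       -4.73548673e-03, -3.40561520e-06]), 'position': array([209.88346365, 588.11104837, 244.20053902]), 'ee_rot': array([ 9.85332134e-01, -1.70643915e-01, -1.23211623e-04,  1.10712154e-03]), 'contact_force': array([ 0.3306515 , -0.37508322,  1.0456368 ]), 'wrist_torque': array([-0.03692137,  0.00640184,  0.03992251]), 'gripper_width': 85.4809169273005} 14.0
[[468.93285772   0.         281.14148074]
 [  0.         468.93285772 207.24492494]
 [  0.           0.           1.        ]] [[-8.86704557e-01 -4.62220361e-01  1.03618263e-02  4.56792203e+02]
 [ 3.53269484e-01 -6.62899314e-01  6.60125118e-01 -2.37965313e+02]
 [-2.98254422e-01  5.88996467e-01  7.51084191e-01 -1.12541584e+03]
 [ 0.00000000e+00  0.00000000e+00  0.00000000e+00  1.00000000e+00]]
[[463.52330402   0.         274.75875088]
 [  0.         463.52330402 211.77374022]
 [  0.           0.           1.        ]] [[-2.43381994e-02 -9.99667792e-01  8.48277604e-03 -2.84741773e+01]
 [ 9.81932690e-01 -2.23118827e-02  1.87910541e-01 -5.10928518e+02]
 [-1.87658849e-01  1.29029193e-02  9.82149516e-01 -1.18269697e+03]
 [ 0.00000000e+00  0.00000000e+00  0.00000000e+00  1.00000000e+00]]
```

View pics/side0.png

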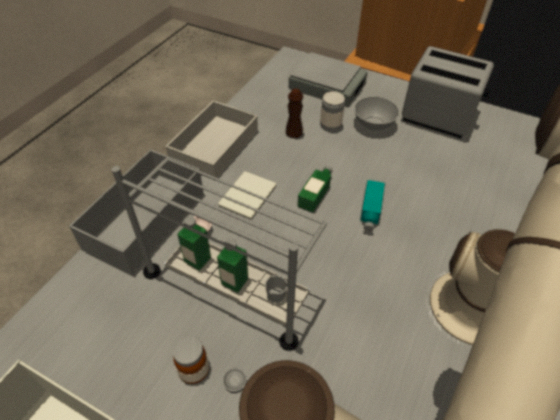

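View pics/top0.png

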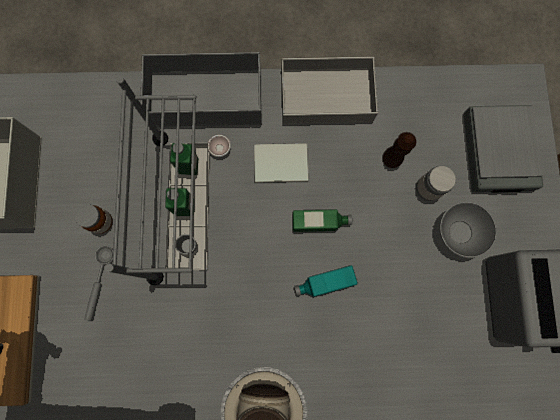

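```bash
python3 - <<'E'
from h import *
for n in('side','top'):
    d=np.load(f'pics/{n}0.npz'); P=world(d); np.save(f'pics/{n}P.npy',P)
    b=cv2.resize(d['frame'][:,:,::-1],None,fx=2,fy=2,interpolation=cv2.INTER_CUBIC)
    b=np.clip(b*1.8,0,255).astype(np.uint8)
    def pr(p):
        c=d['world_to_cam']@np.array([*p,1]);K=d['mtx'];return K[0,0]*c[0]/-c[2]+K[0,2],K[1,1]*-c[1]/-c[2]+K[1,2]
    print(n,'tcp px',pr([210,588,245]),'base',pr([0,0,0]))
    if n=='top':
        cv2.imwrite('pics/topz.png',b[100:640,150:750])
        for u,v in [(186,243),(195,200),(178,200),(163,200),(145,200),(196,150),(120,200),(186,232),(318,220),(345,220),(281,163),(200,225),(202,260),(188,280),(219,145),(183,152),(180,195),(178,265),(128,90),(155,270)]:
            print(u,v,P[v,u].round(),d['frame'][v,u])
    else: cv2.imwrite('pics/sidez.png',b[300:700,150:700])
E
```

```text
side tcp px (np.float64(282.09497056430325), np.float64(486.6158627149297)) base (np.float64(471.475458048766), np.float64(306.3991669038388))
top tcp px (np.float64(-20.00228471903273), np.float64(341.13869700590715)) base (np.float64(263.599134274783), np.float64(412.0171502478463))
186 243 [437. 201.   7.] [114 112 108]
195 200 [556. 178.   7.] [141 134 121]
178 200 [528. 199. 137.] [18 50 21]
163 200 [559. 267.   3.] [99 96 88]
145 200 [561. 318.  -2.] [96 91 88]
196 150 [702. 177.   1.] [142 138 123]
120 200 [563. 387.  -1.] [83 84 75]
186 232 [468. 202.   5.] [152 145 130]
318 220 [ 485. -154.   51.] [162 158 139]
345 220 [ 485. -228.   39.] [39 73 41]
281 163 [656. -62.  10.] [162 162 144]
200 225 [485. 163.  11.] [166 161 145]
202 260 [391. 158.   5.] [159 154 136]
188 280 [338. 196.  -0.] [ 99 100  92]
219 145 [714. 112.   6.] [162 161 146]
183 152 [652. 188. 136.] [32 62 33]
180 195 [541. 194. 135.] [29 61 35]
178 265 [379. 223.   2.] [93 88 78]
128 90 [734. 274. 320.] [31 29 27]
155 270 [348. 217. 275.] [105 105  98]
```

View pics/topz.png

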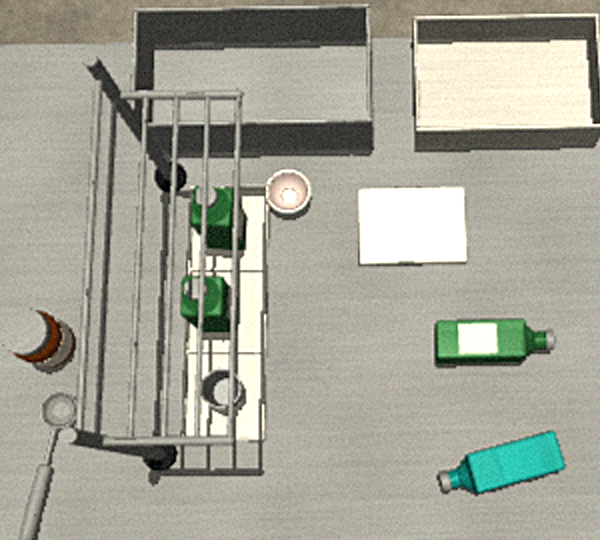

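View pics/sidez.png

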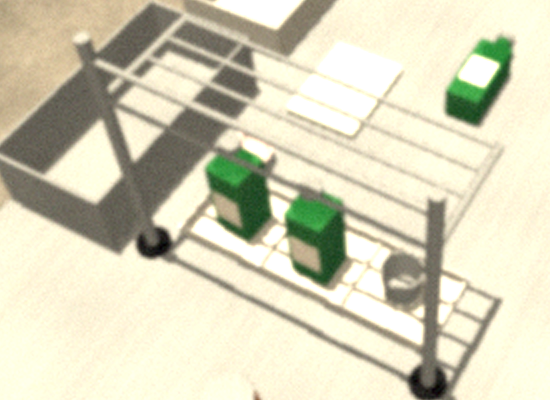

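Emit:
play_rows(
  targets=[
    {"tz":-0.2,"gripper":-1},
    {"tz":-0.4,"gripper":-1},
    {"tz":-0.4,"gripper":-1},
    {"tz":-0.4,"gripper":-1},
  ],
)

```text
invalid input
```

Emit:
play_rows(
  targets=[
    {"tx":0,"ty":0,"tz":-0.2,"spin":0,"gripper":-1},
    {"tx":0,"ty":0,"tz":-0.4,"spin":0,"gripper":-1},
    {"tx":0,"ty":0,"tz":-0.4,"spin":0,"gripper":-1},
  ],
)

```text
clock: 0.48
position: [210.6, 590.1, 350.2]
ee_rot: [0.985, -0.17, 0.0, -0.005]
contact_force: [0.0, -0.9, -0.3]
gripper_width: 85.5
```

```bash
python3 - <<'E'
from h import *
s=read_state()
for k in s:print(k,np.round(s[k],4))
E
```

```text
clock 0.475
joints [ 1.4865e+00  3.3470e-01  1.9090e-01  1.4000e-03 -1.4176e+00 -2.5860e-01]
joint_vel [-0.0004  0.0371 -0.1034 -0.0461  0.0265  0.0014]
joint_efforts [-0.0000e+00 -3.8119e+01  2.0719e+01  4.6904e+00 -1.1340e-01  1.0000e-04]
position [210.5974 590.0572 350.2488]
ee_rot [ 9.853e-01 -1.705e-01  3.000e-04 -4.700e-03]
contact_force [ 0.0287 -0.8966 -0.3326]
wrist_torque [-0.0361  0.044   0.007 ]
gripper_width 85.5306
```

Emit:
play_rows(
  targets=[
    {"tx":0,"ty":-0.2,"tz":0,"spin":0,"gripper":-1},
    {"tx":0,"ty":-0.4,"tz":0,"spin":0,"gripper":-1},
    {"tx":0,"ty":-0.6,"tz":0,"spin":0,"gripper":-1},
    {"tx":0,"ty":-0.8,"tz":0,"spin":0,"gripper":-1},
    {"tx":0,"ty":-1,"tz":0,"spin":0,"gripper":-1},
    {"tx":0,"ty":-1,"tz":0,"spin":0,"gripper":-1},
    {"tx":0,"ty":-1,"tz":0,"spin":0,"gripper":-1},
  ],
)

```text
clock: 1.35
position: [294.2, 825.5, 338.7]
ee_rot: [0.985, -0.171, -0.001, 0.004]
contact_force: [-0.6, -0.4, 0.2]
gripper_width: 85.4
```

```bash
cat > st.py <<'E'
from h import *
from scipy.spatial.transform import Rotation as R
s=read_state()
for k in ['clock','joints','position','ee_rot','contact_force','gripper_width']:print(k,np.round(s[k],3))
print(R.from_quat(s['ee_rot']).as_matrix().round(3))
E
python3 st.py
```

```text
clock 1.35
joints [ 1.411e+00  9.750e-01  1.326e+00 -1.000e-03 -1.929e+00 -1.840e-01]
position [294.241 825.501 338.712]
ee_rot [ 0.985 -0.171 -0.001  0.004]
contact_force [-0.648 -0.366  0.189]
gripper_width 85.422
[[ 0.942 -0.336 -0.002]
 [-0.336 -0.942 -0.007]
 [ 0.     0.007 -1.   ]]
```

Emit:
play_rows(
  targets=[
    {"tx":0,"ty":-0.2,"tz":0,"spin":0,"gripper":-1},
    {"tx":0,"ty":-0.4,"tz":0,"spin":0,"gripper":-1},
    {"tx":0,"ty":-0.4,"tz":0,"spin":0,"gripper":-1},
  ],
)

```text
clock: 1.72
position: [305.0, 855.4, 312.1]
ee_rot: [0.985, -0.17, 0.005, -0.02]
contact_force: [-0.8, -0.1, -0.4]
gripper_width: 85.3
```

```bash
python3 st.py
```

```text
clock 1.725
joints [ 1.408  1.042  1.402  0.011 -1.89  -0.176]
position [305.008 855.403 312.139]
ee_rot [ 0.985 -0.17   0.005 -0.02 ]
contact_force [-0.834 -0.088 -0.378]
gripper_width 85.342
[[ 0.942 -0.335  0.017]
 [-0.336 -0.941  0.038]
 [ 0.003 -0.042 -0.999]]
```

Emit:
play_rows(
  targets=[
    {"tx":0,"ty":0,"tz":0,"spin":0,"gripper":-1},
    {"tx":0,"ty":0,"tz":0,"spin":0,"gripper":-1},
  ],
)

```text
clock: 1.98
position: [305.3, 855.2, 315.9]
ee_rot: [0.985, -0.171, 0.005, -0.023]
contact_force: [-0.2, -0.3, 0.6]
gripper_width: 85.0
```

```bash
python3 st.py
```

```text
clock 1.975
joints [ 1.408  1.04   1.407  0.011 -1.892 -0.176]
position [305.287 855.197 315.916]
ee_rot [ 0.985 -0.171  0.005 -0.023]
contact_force [-0.243 -0.284  0.614]
gripper_width 84.962
[[ 0.942 -0.336  0.018]
 [-0.336 -0.941  0.043]
 [ 0.002 -0.047 -0.999]]
```

Emit:
play_rows(
  targets=[
    {"tx":0,"ty":0.2,"tz":0,"spin":0,"gripper":-1},
    {"tx":0,"ty":0.4,"tz":0,"spin":0,"gripper":-1},
    {"tx":0,"ty":0.4,"tz":0,"spin":0,"gripper":-1},
    {"tx":0,"ty":0.4,"tz":0,"spin":0,"gripper":-1},
  ],
)

```text
clock: 2.48
position: [270.8, 757.8, 311.3]
ee_rot: [0.985, -0.17, 0.005, -0.021]
contact_force: [-0.7, 0.5, 0.4]
gripper_width: 85.2
```

```bash
python3 st.py
```

```text
clock 2.475
joints [ 1.432  0.679  0.661  0.011 -1.512 -0.204]
position [270.827 757.764 311.292]
ee_rot [ 0.985 -0.17   0.005 -0.021]
contact_force [-0.684  0.506  0.412]
gripper_width 85.194
[[ 0.942 -0.335  0.017]
 [-0.336 -0.941  0.039]
 [ 0.003 -0.043 -0.999]]
```

```bash
python3 - <<'E'
from h import *
f=np.load('pics/top0.npz')['frame'].astype(int); P=np.load('pics/topP.npy')
hsv=cv2.cvtColor(f.astype(np.uint8),cv2.COLOR_RGB2HSV)
def box(m,name):
    n,l,s,c=cv2.connectedComponentsWithStats(m.astype(np.uint8))
    for i in range(1,n):
        if s[i,4]>60:
            q=P[l==i]; z=q[:,2]; (cx,cy),(w,h),a=cv2.minAreaRect(q[:,:2].astype(np.float32))
            print(name,s[i,4],'c',np.round([cx,cy,w,h,a],1),'z5/50/95',np.percentile(z,[5,50,95]).round())
z=P[...,2]
# fallen bottle region
roi=np.zeros(z.shape,bool); roi[195:250,280:365]=1
box(roi&(z>15)&(z<70),'bottle')
box(roi&(z>48)&(z<60),'bottletop')
roi[:]=0; roi[130:195,245:320]=1
box(roi&(z>6)&(z<20)&(f.sum(2)>400),'board')
roi[:]=0; roi[130:290,160:215]=1
box(roi&(f[...,0]>125)&(z<25)&(z>-4),'tray')
roi[:]=0; roi[225:265,165:210]=1
box(roi&(z>20)&(z<70),'cup')
m=roi&(z>42)&(z<58); print('cuprim',P[m].min(0),P[m].max(0),np.median(P[m],0),m.sum())
ps=np.load('pics/sideP.npy'); fs=np.load('pics/side0.npz')['frame']
z=ps[...,2]; roi=np.zeros(z.shape,bool); roi[270:310,255:300]=1
m=roi&(z>42)&(z<58)&(ps[...,0]<500); print('side cuprim',P[m].shape,np.percentile(ps[m],[1,99],0).round(),np.median(ps[m],0))
m=roi&(z>10)&(z<58); print('side cup',np.percentile(ps[m],[1,99],0).round(),m.sum())
roi[:]=0; roi[165:215,290:340]=1
m=roi&(z>12)&(z<70); q=ps[m]; print('side bottle',cv2.minAreaRect(q[:,:2].astype(np.float32)))
# shelf
T=P[...,2]; m=(T>255)&(T<285); q=P[m]; print('shelf',np.percentile(q,[1,99],0).round(), cv2.minAreaRect(q[:,:2].astype(np.float32)))
T=ps[...,2]; m=(T>258)&(T<285)&(ps[...,0]>300); q=ps[m]; print('shelf side',np.percentile(q,[1,99],0).round(), cv2.minAreaRect(q[:,:2].astype(np.float32)))
E
```

```text
bottle 1102 c [ 488.6 -165.7  158.8   53.1   89.8] z5/50/95 [31. 51. 55.]
bottletop 826 c [ 4.884e+02 -1.490e+02  5.190e+01  1.231e+02  1.000e-01] z5/50/95 [49. 52. 56.]
board 1898 c [659.1 -60.6 147.4 108.5  89.7] z5/50/95 [ 8. 12. 16.]
tray 336 c [653.5 163.6  29.9 108.9  88.8] z5/50/95 [0. 4. 9.]
tray 78 c [627.  243.   12.7  62.9  88.6] z5/50/95 [-1.  5. 12.]
tray 429 c [540.7 165.6  29.9 112.3  88.5] z5/50/95 [0. 4. 9.]
tray 148 c [428.6 244.9  11.4 109.7  88.8] z5/50/95 [0. 4. 8.]
tray 410 c [423.9 167.5  29.3 115.6  88.5] z5/50/95 [-0.  4. 10.]
tray 79 c [390.  206.1  21.1  30.   85.5] z5/50/95 [-0.  4.  8.]
cup 125 c [430.1 204.5  50.9  34.6   1.3] z5/50/95 [24. 46. 56.]
cuprim [404.96846297 169.44704822  42.81907453] [455.63758342 221.73049689  57.99833947] [435.1645126  204.04985456  51.83203807] 94
side cuprim (170, 3) [[402. 169.  42.]
 [453. 221.  57.]] [428.84168083 189.36883414  50.71343337]
side cup [[385. 145.  10.]
 [483. 226.  56.]] 485
side bottle ((485.283935546875, -166.05213928222656), (164.27560424804688, 53.46487045288086), 89.81166076660156)
shelf [[344. 139. 268.]
 [741. 287. 280.]] ((430.6205749511719, 265.52899169921875), (296.52679443359375, 671.934814453125), 64.60773468017578)
shelf side [[341. 139. 264.]
 [738. 292. 280.]] ((539.8818359375, 214.15061950683594), (153.36227416992188, 404.1449279785156), 88.89110565185547)
```

Emit:
play_rows(
  targets=[
    {"tx":-0.25,"ty":-0.03,"tz":0,"spin":0,"gripper":-1},
    {"tx":-0.5,"ty":-0.06,"tz":0,"spin":0,"gripper":-1},
    {"tx":-0.54,"ty":-0.06,"tz":0,"spin":0,"gripper":-1},
  ],
)

```text
clock: 2.85
position: [144.9, 823.3, 309.1]
ee_rot: [0.986, -0.168, 0.005, -0.022]
contact_force: [0.1, -0.3, -0.0]
gripper_width: 85.3
```

```bash
python3 st.py
```

```text
clock 2.85
joints [ 1.595  0.753  0.793  0.017 -1.569 -0.362]
position [144.91  823.323 309.095]
ee_rot [ 0.986 -0.168  0.005 -0.022]
contact_force [ 0.122 -0.305 -0.047]
gripper_width 85.291
[[ 0.943 -0.331  0.016]
 [-0.332 -0.943  0.042]
 [ 0.001 -0.045 -0.999]]
```

Emit:
play_rows(
  targets=[
    {"tx":0,"ty":-0.25,"tz":0,"spin":0,"gripper":-1},
    {"tx":0,"ty":-0.5,"tz":0,"spin":0,"gripper":-1},
    {"tx":0,"ty":-1,"tz":0,"spin":0,"gripper":-1},
    {"tx":0,"ty":-1,"tz":0,"spin":0,"gripper":-1},
  ],
)

```text
clock: 3.35
position: [197.0, 916.7, 273.7]
ee_rot: [0.984, -0.171, 0.007, -0.04]
contact_force: [-0.6, 0.2, -0.0]
gripper_width: 85.2
```

```bash
python3 st.py
```

```text
clock 3.35
joints [ 1.538  1.09   1.406  0.026 -1.808 -0.304]
position [196.957 916.733 273.687]
ee_rot [ 0.984 -0.171  0.007 -0.04 ]
contact_force [-0.568  0.22  -0.014]
gripper_width 85.204
[[ 0.942 -0.336  0.028]
 [-0.337 -0.938  0.077]
 [ 0.001 -0.082 -0.997]]
```

Emit:
play_rows(
  targets=[
    {"tx":0,"ty":-1,"tz":0,"spin":0,"gripper":-1},
    {"tx":0,"ty":-1,"tz":0,"spin":0,"gripper":-1},
  ],
)

```text
clock: 3.6
position: [215.3, 937.0, 255.6]
ee_rot: [0.983, -0.17, 0.01, -0.067]
contact_force: [-0.1, 0.0, 0.2]
gripper_width: 85.3
```

```bash
python3 st.py
```

```text
clock 3.6
joints [ 1.523  1.115  1.408  0.036 -1.733 -0.287]
position [215.259 937.047 255.58 ]
ee_rot [ 0.983 -0.17   0.01  -0.067]
contact_force [-0.105  0.011  0.153]
gripper_width 85.253
[[ 0.942 -0.334  0.042]
 [-0.336 -0.933  0.129]
 [-0.004 -0.135 -0.991]]
```

Emit:
play_rows(
  targets=[
    {"tx":-0.4,"ty":-1,"tz":-0.3,"spin":0,"gripper":-1},
    {"tx":-0.4,"ty":-1,"tz":-0.3,"spin":0,"gripper":-1},
    {"tx":-0.4,"ty":-1,"tz":-0.3,"spin":0,"gripper":-1},
    {"tx":-0.4,"ty":-1,"tz":-0.3,"spin":0,"gripper":-1},
  ],
)

```text
clock: 4.1
position: [174.8, 956.4, 262.8]
ee_rot: [0.981, -0.169, 0.011, -0.09]
contact_force: [0.0, 0.2, 0.0]
gripper_width: 85.3
```

```bash
python3 st.py
```

```text
clock 4.1
joints [ 1.57   1.112  1.408  0.052 -1.693 -0.33 ]
position [174.818 956.413 262.787]
ee_rot [ 0.981 -0.169  0.011 -0.09 ]
contact_force [0.004 0.245 0.006]
gripper_width 85.296
[[ 0.943 -0.33   0.052]
 [-0.334 -0.927  0.173]
 [-0.009 -0.18  -0.984]]
```

Emit:
play_rows(
  targets=[
    {"tx":-0.4,"ty":-1,"tz":0,"spin":0,"gripper":-1},
    {"tx":-0.4,"ty":-1,"tz":0,"spin":0,"gripper":-1},
  ],
)

```text
clock: 4.35
position: [156.7, 980.2, 245.8]
ee_rot: [0.979, -0.169, 0.012, -0.112]
contact_force: [-0.3, 0.4, -0.0]
gripper_width: 85.3
```

```bash
python3 st.py
```

```text
clock 4.35
joints [ 1.593  1.136  1.408  0.066 -1.626 -0.353]
position [156.729 980.21  245.835]
ee_rot [ 0.979 -0.169  0.012 -0.112]
contact_force [-0.265  0.425 -0.035]
gripper_width 85.268
[[ 0.943 -0.328  0.061]
 [-0.333 -0.918  0.216]
 [-0.014 -0.224 -0.974]]
```

```bash
cat > kin.py <<'E'
import numpy as np
from scipy.spatial.transform import Rotation as R
from scipy.optimize import least_squares
D=[([1.48658993,.385581,.0066,-.00047,-1.194,-.258586],[209.88,588.11,244.2],[.98533,-.17064,-.000123,.001107]),
([1.4865,.3347,.1909,.0014,-1.4176,-.2586],[210.597,590.057,350.25],[.9853,-.1705,.0003,-.0047]),
([1.411,.975,1.326,-.001,-1.929,-.184],[294.241,825.501,338.712],[.985,-.171,-.001,.004]),
([1.408,1.042,1.402,.011,-1.890,-.176],[305.008,855.403,312.139],[.985,-.170,.005,-.020]),
([1.408,1.040,1.407,.011,-1.892,-.176],[305.287,855.197,315.916],[.985,-.171,.005,-.023]),
([1.432,.679,.661,.011,-1.512,-.204],[270.827,757.764,311.292],[.985,-.17,.005,-.021]),
([1.595,.753,.793,.017,-1.569,-.362],[144.91,823.323,309.095],[.986,-.168,.005,-.022]),
([1.538,1.09,1.406,.026,-1.808,-.304],[196.957,916.733,273.687],[.984,-.171,.007,-.040]),
([1.523,1.115,1.408,.036,-1.733,-.287],[215.259,937.047,255.58],[.983,-.17,.01,-.067]),
([1.57,1.112,1.408,.052,-1.693,-.330],[174.818,956.413,262.787],[.981,-.169,.011,-.09]),
([1.593,1.136,1.408,.066,-1.626,-.353],[156.729,980.21,245.835],[.979,-.169,.012,-.112])]
def rot(ax,a):
    v=np.zeros(3);v['xyz'.index(ax)]=a;return R.from_rotvec(v)
def fk(q,p):
    h,a1,L1,e,L2,L3,d,dw,y0=p
    # base frame: plane x-z, lateral y ; y rotation + = pitch down
    b=rot('z',q[0]); u=b*rot('y',q[1]); f=u*rot('y',-q[2]); r=f*rot('x',q[3]*SG4); t=r*rot('y',-q[4]); 
    pos=b.apply([a1,0,h])+b.apply([0,d,0])+u.apply([0,0,L1])+f.apply([L2,0,e])+r.apply([0,dw,0])+t.apply([L3,0,0])
    o=t*rot('x',q[5]*SG6)*T0(y0)
    return pos,o
SG4=1;SG6=1
def T0(y0): # tool z along t x
    return R.from_matrix(np.array([[0,0,1],[0,1,0],[-1,0,0]]).astype(float))*rot('z',y0)
def res(p,D=D):
    o=[]
    for q,x,r in D:
        a,b=fk(q,p); o+=list((a-x)/2); o+=list((R.from_quat(r).inv()*b).as_rotvec()/.005)
    return np.array(o)
def fit(D=D):
    best=None
    global SG4,SG6
    for s4 in(1,-1):
      for s6 in(1,-1):
        SG4,SG6=s4,s6
        for y0 in(0,1.57,3.14,-1.57):
            s=least_squares(lambda p:res(p,D),[300,0,350,0,350,200,-160,0,y0],x_scale=[100]*8+[1])
            if best is None or s.cost<best[0]: best=(s.cost,s.x,s4,s6)
    SG4,SG6=best[2:]
    return best
if __name__=='__main__':
    b=fit(); print(b); r=res(b[1]).reshape(-1,6); print(r.round(1))
E
python3 kin.py
```

```text
(np.float64(0.4198764980373926), array([ 1.60079570e+02,  3.85371735e-02,  5.65360275e+02,  2.17205419e-01,
        4.21480567e+02,  2.83789439e+02,  8.22096031e+00, -1.68042985e+02,
        4.71232059e+00]), -1, -1)
[[ 0.  -0.   0.1 -0.   0.  -0. ]
 [ 0.  -0.   0.   0.  -0.  -0. ]
 [ 0.2 -0.1 -0.1  0.2  0.2 -0.1]
 [ 0.2 -0.1  0.   0.2 -0.   0.1]
 [ 0.1 -0.1  0.  -0.   0.  -0.3]
 [-0.2  0.1 -0.2 -0.2 -0.   0.1]
 [-0.1 -0.  -0.   0.  -0.3  0.1]
 [ 0.1  0.   0.2  0.3 -0.  -0.1]
 [-0.2  0.1 -0.1 -0.  -0.1  0.1]
 [ 0.1 -0.1  0.  -0.1 -0.   0.1]
 [-0.2  0.1 -0.   0.1 -0.1 -0.1]]
```

```bash
cat > sim.py <<'E'
from kin import *
import kin
b=fit(); PR=b[1]
LO=np.array([-3.14,-1.21,-1.07,-3.16,-2.99,-3.1])+.002; HI=np.array([3.14,2.06,1.41,2.05,-.16,3.1])-.002
def ik(q0,pos,o,w=300,reg=0):
    q0=np.clip(q0,LO+1e-6,HI-1e-6)
    def f(q):
        a,bb=fk(q,PR); return np.r_[a-pos,w*(bb*o.inv()).as_rotvec(),reg*(q-q0)]
    s=least_squares(f,q0,bounds=(LO,HI)); return s.x,s.cost
def sim(q,tx,ty,tz,spin,rows,w,reg=0):
    p0,o0=fk(q,PR)
    d=o0.apply(np.array([tx,ty,tz])*250); T=p0+d; o=o0*rot('z',spin*np.pi/4)
    cur=p0.copy()
    for i in range(rows):
        v=T-cur;n=np.linalg.norm(v); cur=cur+v*min(1,62.5/max(n,1e-9))
        q,c=ik(q,cur,o,w,reg)
    return q
E
python3 - <<'E'
from sim import *
q=np.array(D[-2][0]); print(D[-1][0],D[-1][1])
for w in(100,200,300,500,1000,2000):
    a=sim(q,-.4,-1,0,0,2,w); p,o=fk(a,PR); print(w,a.round(3),p.round(0),o.as_matrix()[:,2].round(3))
q=np.array(D[-4][0]); print(D[-3][0],D[-3][1])
for w in(100,200,300,500,1000,2000):
    a=sim(q,0,-1,0,0,2,w); p,o=fk(a,PR); print(w,a.round(3),p.round(0),o.as_matrix()[:,2].round(3))
E
```

```text
[1.593, 1.136, 1.408, 0.066, -1.626, -0.353] [156.729, 980.21, 245.835]
100 [ 1.599  1.152  1.408  0.144 -1.292 -0.369] [ 168. 1067.  279.] [ 0.124  0.511 -0.85 ]
200 [ 1.598  1.144  1.408  0.121 -1.388 -0.362] [ 164. 1043.  270.] [ 0.107  0.433 -0.895]
300 [ 1.597  1.14   1.408  0.102 -1.472 -0.358] [ 161. 1022.  261.] [ 0.092  0.36  -0.928]
500 [ 1.596  1.137  1.408  0.08  -1.569 -0.355] [157. 996. 251.] [ 0.073  0.271 -0.96 ]
1000 [ 1.595  1.137  1.408  0.063 -1.639 -0.355] [154. 977. 244.] [ 0.058  0.203 -0.978]
2000 [ 1.594  1.137  1.408  0.058 -1.662 -0.355] [153. 971. 242.] [ 0.053  0.18  -0.982]
[1.523, 1.115, 1.408, 0.036, -1.733, -0.287] [215.259, 937.047, 255.58]
100 [ 1.525  1.13   1.408  0.11  -1.408 -0.291] [ 236. 1022.  280.] [ 0.128  0.419 -0.899]
200 [ 1.524  1.126  1.408  0.089 -1.501 -0.287] [231. 999. 270.] [ 0.104  0.339 -0.935]
300 [ 1.523  1.124  1.408  0.07  -1.582 -0.285] [226. 978. 261.] [ 0.082  0.264 -0.961]
500 [ 1.521  1.124  1.408  0.048 -1.677 -0.285] [220. 953. 251.] [ 0.056  0.174 -0.983]
1000 [ 1.52   1.126  1.408  0.031 -1.744 -0.286] [216. 935. 244.] [ 0.036  0.107 -0.994]
2000 [ 1.52   1.126  1.408  0.026 -1.765 -0.286] [215. 929. 242.] [ 0.03   0.085 -0.996]
```

Emit:
play_rows(
  targets=[
    {"tx":-0.2,"ty":-1,"tz":0,"spin":0,"gripper":-1},
  ],
)

```text
clock: 4.47
position: [157.4, 994.1, 240.9]
ee_rot: [0.977, -0.168, 0.013, -0.132]
contact_force: [0.5, 0.3, 0.7]
gripper_width: 85.3
```

Emit:
play_rows(
  targets=[
    {"tx":-0.2,"ty":-1,"tz":0,"spin":0,"gripper":-1},
  ],
)

```text
clock: 4.6
position: [159.6, 1006.7, 239.2]
ee_rot: [0.974, -0.168, 0.014, -0.151]
contact_force: [-0.2, -0.8, -0.7]
gripper_width: 85.6
```

```bash
python3 st.py
```

```text
clock 4.6
joints [ 1.594  1.152  1.408  0.085 -1.533 -0.355]
position [ 159.6   1006.735  239.169]
ee_rot [ 0.974 -0.168  0.014 -0.151]
contact_force [-0.189 -0.836 -0.659]
gripper_width 85.59
[[ 0.943 -0.323  0.078]
 [-0.331 -0.898  0.29 ]
 [-0.024 -0.3   -0.954]]
```

Emit:
play_rows(
  targets=[
    {"tx":-0.2,"ty":-1,"tz":0,"spin":0,"gripper":-1},
    {"tx":-0.2,"ty":-1,"tz":0,"spin":0,"gripper":-1},
    {"tx":-0.2,"ty":-1,"tz":0,"spin":0,"gripper":-1},
    {"tx":-0.2,"ty":-1,"tz":0,"spin":0,"gripper":-1},
  ],
)

```text
clock: 5.1
position: [160.4, 1022.4, 236.5]
ee_rot: [0.97, -0.167, 0.015, -0.175]
contact_force: [-0.6, -0.6, -0.7]
gripper_width: 85.4
```

```bash
python3 st.py
```

```text
clock 5.1
joints [ 1.596  1.162  1.407  0.096 -1.476 -0.359]
position [ 160.448 1022.434  236.476]
ee_rot [ 0.97  -0.167  0.015 -0.175]
contact_force [-0.594 -0.642 -0.728]
gripper_width 85.369
[[ 0.944 -0.319  0.087]
 [-0.329 -0.883  0.335]
 [-0.03  -0.345 -0.938]]
```

```bash
python3 - <<'E'
from sim import *
q=np.array(D[-1][0])
for w in(300,500,700,900):
    a=sim(q,-.2,-1,0,0,1,w); p,o=fk(a,PR); print(w,a.round(3),p.round(0),o.as_matrix()[:,2].round(3))
print('obs 157 994 241; zy ~.253')
def tgt(tilt,spin):
    z=np.array([0,np.sin(tilt),-np.cos(tilt)]); x=np.array([1,0,0.]); # y_t = +-x at spin 0
    y=x; xt=np.cross(y,z); return R.from_matrix(np.stack([xt,y,z],1))*rot('z',spin)
rng=np.random.default_rng(0)
for name,pos,t in [('cup',[429,195,35],.785),('cupfront',[429,60,150],.785),('board',[659,-60,50],.785),('bot',[487,-140,32],.785),('bay',[425,190,70],.785),('bayfront',[425,60,120],.785)]:
  for sp in(0,np.pi):
    S=[]
    for k in range(25):
        q0=rng.uniform(LO,HI); a,c=ik(q0,np.array(pos,float),tgt(t,sp),300)
        if c<1 and not any(np.abs(a-s).max()<.05 for s in S): S.append(a)
    print(name,sp,[list(s.round(2)) for s in S])
E
```

```text
300 [ 1.595  1.146  1.408  0.09  -1.515 -0.355] [ 160. 1011.  248.] [ 0.082  0.313 -0.946]
500 [ 1.594  1.145  1.408  0.078 -1.565 -0.354] [158. 998. 243.] [ 0.072  0.266 -0.961]
700 [ 1.594  1.145  1.408  0.073 -1.587 -0.354] [157. 992. 241.] [ 0.067  0.245 -0.967]
900 [ 1.594  1.145  1.408  0.071 -1.598 -0.354] [157. 989. 240.] [ 0.065  0.235 -0.97 ]
obs 157 994 241; zy ~.253
cup 0 [[np.float64(0.15), np.float64(0.5), np.float64(-0.38), np.float64(-1.09), np.float64(-0.91), np.float64(-2.49)]]
cup 3.141592653589793 [[np.float64(0.15), np.float64(0.5), np.float64(-0.38), np.float64(-1.09), np.float64(-0.91), np.float64(0.65)]]
cupfront 0 [[np.float64(-0.09), np.float64(0.31), np.float64(-0.31), np.float64(-0.86), np.float64(-1.2), np.float64(-2.62)]]
cupfront 3.141592653589793 [[np.float64(-0.09), np.float64(0.31), np.float64(-0.31), np.float64(-0.86), np.float64(-1.2), np.float64(0.52)]]
board 0 [[np.float64(-0.22), np.float64(0.77), np.float64(0.25), np.float64(-0.79), np.float64(-1.35), np.float64(-2.62)]]
board 3.141592653589793 [[np.float64(-0.22), np.float64(0.77), np.float64(0.25), np.float64(-0.79), np.float64(-1.35), np.float64(0.52)]]
bot 0 [[np.float64(-0.41), np.float64(0.67), np.float64(-0.08), np.float64(-0.74), np.float64(-1.29), np.float64(-2.34)]]
bot 3.141592653589793 [[np.float64(-0.41), np.float64(0.67), np.float64(-0.08), np.float64(-0.74), np.float64(-1.29), np.float64(0.8)]]
bay 0 [[np.float64(0.16), np.float64(0.42), np.float64(-0.39), np.float64(-1.04), np.float64(-0.94), np.float64(-2.57)]]
bay 3.141592653589793 [[np.float64(0.16), np.float64(0.42), np.float64(-0.39), np.float64(-1.04), np.float64(-0.94), np.float64(0.57)]]
bayfront 0 [[np.float64(-0.1), np.float64(0.35), np.float64(-0.34), np.float64(-0.88), np.float64(-1.16), np.float64(-2.56)]]
bayfront 3.141592653589793 [[np.float64(-0.1), np.float64(0.35), np.float64(-0.34), np.float64(-0.88), np.float64(-1.16), np.float64(0.59)]]
```

```bash
cat > plan.py <<'E'
from sim import *
from bench import read_state
s=read_state(); q=np.array(s['joints'])
W=600
def show(q,t=''):
    p,o=fk(q,PR); z=o.as_matrix()[:,2]; print(t,q.round(2),p.round(0),'z',z.round(3),'tilt',np.degrees(np.arccos(-z[2])).round(1),'az',np.degrees(np.arctan2(z[1],z[0])).round(1))
def wtot(q,dw): # world delta -> units
    return (fk(q,PR)[1].inv().apply(dw)/250).round(3)
E
python3 - <<'E'
from plan import *
show(q)
p,o=fk(q,PR)
for X in(-100,-200,-350):
    a=q.copy()
    for k in range(6):
        pp=fk(a,PR)[0]; T=np.array([X,850,280.]); a,c=ik(a,pp+(T-pp)*min(1,62.5/np.linalg.norm(T-pp)),o,W)
    show(a,'moved')
    for k in range(16):
        pp,oo=fk(a,PR); r=np.array([pp[0],pp[1],0]); r/=np.linalg.norm(r)
        u=wtot(a,r*250); a=sim(a,*np.clip(u,-1,1),0,1,W)
        if k%3==0: show(a,str(k))
E
```

```text
[ 1.6   1.16  1.41  0.1  -1.48 -0.36] [ 160. 1022.  237.] z [ 0.087  0.335 -0.938] tilt 20.2 az 75.4
moved [ 1.94  0.63  0.36  0.24 -1.03 -0.8 ] [-100.  850.  280.] z [ 0.087  0.335 -0.938] tilt 20.2 az 75.4
0 [ 1.92  0.76  0.62  0.22 -1.15 -0.75] [-107.  912.  280.] z [ 0.087  0.335 -0.938] tilt 20.2 az 75.4
3 [ 1.89  1.17  1.41  0.2  -1.46 -0.65] [-119. 1033.  255.] z [ 0.082  0.387 -0.918] tilt 23.3 az 78.0
6 [ 1.88  1.24  1.41  0.23 -1.28 -0.66] [-121. 1084.  209.] z [ 0.072  0.489 -0.869] tilt 29.6 az 81.6
9 [ 1.87  1.3   1.41  0.26 -1.1  -0.68] [-122. 1127.  170.] z [ 0.061  0.585 -0.809] tilt 36.0 az 84.1
12 [ 1.87  1.36  1.41  0.3  -0.94 -0.71] [-123. 1164.  138.] z [ 0.05  0.67 -0.74] tilt 42.2 az 85.8
15 [ 1.86  1.42  1.41  0.36 -0.78 -0.75] [-123. 1194.  113.] z [ 0.039  0.744 -0.667] tilt 48.1 az 87.0
moved [ 2.02  0.68  0.45  0.26 -1.08 -0.89] [-176.  862.  277.] z [ 0.087  0.335 -0.938] tilt 20.2 az 75.4
0 [ 2.01  0.83  0.74  0.24 -1.21 -0.83] [-188.  923.  277.] z [ 0.087  0.335 -0.938] tilt 20.2 az 75.4
3 [ 1.98  1.18  1.41  0.23 -1.44 -0.73] [-206. 1025.  245.] z [ 0
[... 478 characters left out ...]
0.25 -1.15 -0.86] [-194.  903.  267.] z [ 0.087  0.335 -0.938] tilt 20.2 az 75.4
0 [ 2.01  0.97  1.    0.23 -1.33 -0.8 ] [-207.  964.  267.] z [ 0.087  0.335 -0.938] tilt 20.2 az 75.4
3 [ 1.99  1.21  1.41  0.24 -1.4  -0.75] [-218. 1037.  226.] z [ 0.07   0.423 -0.903] tilt 25.4 az 80.7
6 [ 1.98  1.27  1.41  0.27 -1.22 -0.76] [-222. 1084.  184.] z [ 0.048  0.523 -0.851] tilt 31.7 az 84.8
9 [ 1.97  1.34  1.41  0.31 -1.05 -0.79] [-226. 1125.  149.] z [ 0.026  0.614 -0.789] tilt 37.9 az 87.6
12 [ 1.96  1.39  1.41  0.35 -0.89 -0.82] [-228. 1159.  120.] z [ 0.005  0.695 -0.719] tilt 44.0 az 89.6
15 [ 1.95  1.44  1.39  0.41 -0.73 -0.87] [-230. 1186.   98.] z [-0.013  0.764 -0.646] tilt 49.8 az 91.0
```

```bash
python3 - <<'E'
from plan import *
p,o=fk(q,PR)
for Z,up in((450,.3),(450,.8),(600,.5),(600,1.)):
    a=q.copy()
    for k in range(9):
        pp=fk(a,PR)[0]; T=np.array([-230,800,Z]); a,c=ik(a,pp+(T-pp)*min(1,62.5/np.linalg.norm(T-pp)),o,W)
    show(a,'moved')
    for k in range(16):
        pp,oo=fk(a,PR); r=np.array([pp[0],pp[1],0]); r/=np.linalg.norm(r); r[2]=up; r/=np.linalg.norm(r)
        u=wtot(a,r*250); u=u/max(1,np.abs(u).max()); a=sim(a,*u,0,1,W)
        if k%3==0: show(a,str(k)+str(u.round(2)))
E
```

```text
moved [ 2.12  0.6   0.71  0.26 -1.44 -0.9 ] [-230.  800.  450.] z [ 0.087  0.335 -0.938] tilt 20.2 az 75.4
0[-0.56 -0.83  0.02] [ 2.1   0.83  1.2   0.25 -1.69 -0.81] [-247.  858.  468.] z [ 0.087  0.335 -0.938] tilt 20.2 az 75.4
3[-0.56 -0.83  0.09] [ 2.09  0.97  1.41  0.27 -1.64 -0.78] [-258.  920.  445.] z [ 0.064  0.434 -0.899] tilt 26.0 az 81.6
6[-0.54 -0.82  0.2 ] [ 2.07  1.02  1.41  0.3  -1.47 -0.78] [-266.  972.  423.] z [ 0.039  0.535 -0.844] tilt 32.4 az 85.9
9[-0.52 -0.79  0.32] [ 2.06  1.07  1.41  0.32 -1.31 -0.79] [-273. 1021.  405.] z [ 0.013  0.629 -0.777] tilt 39.0 az 88.9
12[-0.5  -0.76  0.43] [ 2.05  1.11  1.41  0.35 -1.15 -0.8 ] [-279. 1064.  392.] z [-0.013  0.713 -0.701] tilt 45.5 az 91.1
15[-0.46 -0.71  0.53] [ 2.03  1.15  1.41  0.39 -1.   -0.82] [-284. 1102.  382.] z [-0.037  0.786 -0.617] tilt 51.9 az 92.7
moved [ 2.12  0.6   0.71  0.26 -1.44 -0.9 ] [-230.  800.  450.] z [ 0.087  0.335 -0.938] tilt 20.2 az 75.4
0[-0.47 -0.81 -0.35] [ 2.11  0.83  1.26  0.25 -1.74 -0.8 ] [-243.  847.  489.] z [ 0.087  0.335 -0.938] tilt 20.2 az 75.4
3[-0.48 -0.83 -0.28] [ 2.1   0
[... 1563 characters left out ...]
  1.41  0.28 -1.88 -0.75] [-214.  799.  585.] z [ 0.079  0.383 -0.92 ] tilt 23.0 az 78.4
3[-0.44 -0.84 -0.33] [ 2.11  0.77  1.41  0.31 -1.78 -0.74] [-213.  820.  610.] z [ 0.06   0.488 -0.871] tilt 29.5 az 83.0
6[-0.45 -0.87 -0.21] [ 2.1   0.77  1.41  0.34 -1.66 -0.72] [-213.  844.  635.] z [ 0.041  0.588 -0.808] tilt 36.1 az 86.1
9[-0.45 -0.89 -0.09] [ 2.09  0.77  1.41  0.37 -1.54 -0.72] [-213.  869.  660.] z [ 0.021  0.681 -0.732] tilt 42.9 az 88.2
12[-0.45 -0.89  0.03] [ 2.09  0.77  1.41  0.39 -1.42 -0.71] [-213.  894.  685.] z [ 0.002  0.764 -0.645] tilt 49.8 az 89.8
15[-0.44 -0.88  0.15] [ 2.07  0.78  1.41  0.42 -1.29 -0.72] [-214.  918.  710.] z [-0.015  0.835 -0.55 ] tilt 56.7 az 91.1
```

```bash
python3 - <<'E'
from plan import *
print(wtot(q,np.array([-390,-222,213.])))
E
```

```text
[-1.205  0.988 -1.233]
```

Emit:
play_rows(
  targets=[
    {"tx":-0.12,"ty":0.1,"tz":-0.12,"spin":0,"gripper":-1},
    {"tx":-0.24,"ty":0.2,"tz":-0.25,"spin":0,"gripper":-1},
    {"tx":-0.36,"ty":0.3,"tz":-0.37,"spin":0,"gripper":-1},
    {"tx":-0.48,"ty":0.4,"tz":-0.5,"spin":0,"gripper":-1},
    {"tx":-0.6,"ty":0.5,"tz":-0.62,"spin":0,"gripper":-1},
    {"tx":-0.72,"ty":0.6,"tz":-0.74,"spin":0,"gripper":-1},
    {"tx":-0.84,"ty":0.7,"tz":-0.86,"spin":0,"gripper":-1},
    {"tx":-0.98,"ty":0.8,"tz":-1,"spin":0,"gripper":-1},
  ],
)

```text
clock: 6.1
position: [-157.0, 841.6, 410.3]
ee_rot: [0.97, -0.167, 0.015, -0.175]
contact_force: [-0.5, 1.0, -0.3]
gripper_width: 85.6
```

Emit:
play_rows(
  targets=[
    {"tx":-0.22,"ty":0.18,"tz":-0.23,"spin":0,"gripper":-1},
    {"tx":-0.22,"ty":0.18,"tz":-0.23,"spin":0,"gripper":-1},
  ],
)

```text
clock: 6.35
position: [-230.2, 800.4, 452.9]
ee_rot: [0.97, -0.166, 0.013, -0.177]
contact_force: [0.9, 0.1, -0.6]
gripper_width: 85.3
```

```bash
python3 -c "
from plan import *
show(q)"
```

```text
[ 2.13  0.6   0.72  0.26 -1.44 -0.89] [-230.  800.  455.] z [ 0.085  0.339 -0.937] tilt 20.4 az 76.0
```

Now the single-row pushes against the reach limit.

Emit:
play_rows(
  targets=[
    {"tx":-0.47,"ty":-0.82,"tz":-0.33,"spin":0,"gripper":-1},
    {"tx":-0.47,"ty":-0.82,"tz":-0.33,"spin":0,"gripper":-1},
  ],
)

```text
clock: 6.6
position: [-242.6, 852.5, 490.5]
ee_rot: [0.969, -0.166, 0.013, -0.183]
contact_force: [-0.6, 2.1, 1.6]
gripper_width: 85.2
```

Emit:
play_rows(
  targets=[
    {"tx":-0.48,"ty":-0.83,"tz":-0.3,"spin":0,"gripper":-1},
  ],
)

```text
clock: 6.72
position: [-242.6, 866.1, 495.5]
ee_rot: [0.966, -0.165, 0.009, -0.199]
contact_force: [10.2, 20.8, 46.4]
gripper_width: 85.3
```

Emit:
play_rows(
  targets=[
    {"tx":-0.48,"ty":-0.83,"tz":-0.28,"spin":0,"gripper":-1},
  ],
)

```text
clock: 6.85
position: [-244.2, 876.1, 497.7]
ee_rot: [0.963, -0.162, 0.002, -0.214]
contact_force: [-0.4, 0.3, -0.6]
gripper_width: 85.4
```

Emit:
play_rows(
  targets=[
    {"tx":-0.48,"ty":-0.84,"tz":-0.24,"spin":0,"gripper":-1},
  ],
)

```text
clock: 6.98
position: [-242.9, 883.8, 512.8]
ee_rot: [0.958, -0.161, -0.007, -0.237]
contact_force: [1.1, -0.5, 1.5]
gripper_width: 85.4
```

Emit:
play_rows(
  targets=[
    {"tx":-0.48,"ty":-0.85,"tz":-0.2,"spin":0,"gripper":-1},
  ],
)

```text
clock: 7.1
position: [-242.5, 892.5, 521.3]
ee_rot: [0.953, -0.158, -0.014, -0.256]
contact_force: [0.8, -0.6, -1.1]
gripper_width: 85.4
```

```bash
python3 -c "
from plan import *
show(q)"
```

```text
[ 2.09  0.89  1.41  0.3  -1.66 -0.76] [-242.  891.  523.] z [ 0.054  0.493 -0.868] tilt 29.7 az 83.8
```

Emit:
play_rows(
  targets=[
    {"tx":-0.49,"ty":-0.86,"tz":-0.16,"spin":0,"gripper":-1},
  ],
)

```text
clock: 7.22
position: [-242.8, 901.9, 528.3]
ee_rot: [0.949, -0.156, -0.021, -0.274]
contact_force: [0.1, -0.3, 0.1]
gripper_width: 85.5
```

Emit:
play_rows(
  targets=[
    {"tx":-0.49,"ty":-0.86,"tz":-0.13,"spin":0,"gripper":-1},
  ],
)

```text
clock: 7.35
position: [-243.2, 911.1, 535.5]
ee_rot: [0.943, -0.154, -0.028, -0.292]
contact_force: [-0.3, 0.4, 0.2]
gripper_width: 85.3
```

Emit:
play_rows(
  targets=[
    {"tx":-0.49,"ty":-0.87,"tz":-0.08,"spin":0,"gripper":-1},
  ],
)

```text
clock: 7.48
position: [-243.5, 920.6, 542.4]
ee_rot: [0.938, -0.151, -0.034, -0.31]
contact_force: [-0.5, -1.1, -0.4]
gripper_width: 85.2
```

Emit:
play_rows(
  targets=[
    {"tx":-0.49,"ty":-0.87,"tz":-0.04,"spin":0,"gripper":-1},
  ],
)

```text
clock: 7.6
position: [-243.8, 930.2, 549.2]
ee_rot: [0.932, -0.149, -0.041, -0.328]
contact_force: [0.4, -0.1, -0.4]
gripper_width: 85.2
```

```bash
python3 -c "
from plan import *
show(q)"
```

```text
[ 2.08  0.89  1.41  0.33 -1.5  -0.75] [-244.  929.  551.] z [ 0.022  0.624 -0.781] tilt 38.6 az 88.0
```

Emit:
play_rows(
  targets=[
    {"tx":-0.49,"ty":-0.87,"tz":0.0,"spin":0,"gripper":-1},
  ],
)

```text
clock: 7.72
position: [-244.3, 939.8, 555.9]
ee_rot: [0.926, -0.146, -0.047, -0.346]
contact_force: [-0.2, 0.7, -0.3]
gripper_width: 85.5
```

Emit:
play_rows(
  targets=[
    {"tx":-0.49,"ty":-0.87,"tz":0.04,"spin":0,"gripper":-1},
  ],
)

```text
clock: 7.85
position: [-244.9, 949.2, 562.7]
ee_rot: [0.919, -0.144, -0.053, -0.363]
contact_force: [-0.4, -0.6, -1.1]
gripper_width: 85.3
```

Emit:
play_rows(
  targets=[
    {"tx":-0.49,"ty":-0.87,"tz":0.08,"spin":0,"gripper":-1},
  ],
)

```text
clock: 7.98
position: [-245.6, 958.6, 569.6]
ee_rot: [0.912, -0.141, -0.059, -0.381]
contact_force: [0.8, 0.2, 0.4]
gripper_width: 85.6
```

```bash
python3 -c "
from plan import *
show(q); print(fk(q,PR)[1].as_matrix().round(3))
from bench import *
s=read_state();print(R.from_quat(s['ee_rot']).as_matrix().round(3),s['position'])"
```

```text
[ 2.07  0.9   1.41  0.36 -1.37 -0.75] [-245.  957.  572.] z [-0.001  0.711 -0.703] tilt 45.3 az 90.1
[[ 0.953 -0.303 -0.001]
 [-0.212 -0.67   0.711]
 [-0.216 -0.678 -0.703]]
[[ 0.953 -0.303 -0.001]
 [-0.212 -0.67   0.711]
 [-0.216 -0.678 -0.703]] [-245.57343865  958.59114616  569.567809  ]
```

```bash
python3 - <<'E'
from plan import *
p0,o0=fk(q,PR)
o1=o0*rot('z',np.radians(72.4)); print(o1.as_matrix().round(3))
way=[p0,np.array([-50,700,500.]),np.array([350,480,480.]),np.array([480,200,450.]),np.array([429,40,200.])]
a=q
for i in range(4):
    for k in range(1,7):
        f=(i*6+k)/24; o=o0*rot('z',np.radians(72.4)*min(1,f*2))
        T=way[i]+(way[i+1]-way[i])*k/6
        b,c=ik(a,T,o,300); print(T.round(),b.round(2),'c',round(c,2),np.abs(b-a).max().round(2)); a=b
E
```

```text
[[-0.001 -1.    -0.001]
 [-0.703 -0.     0.711]
 [-0.711  0.001 -0.703]]
[-213.  914.  560.] [ 2.06  0.61  0.79  0.39 -1.05 -0.98] c 0.0 0.62
[-180.  871.  548.] [ 2.04  0.48  0.52  0.42 -0.92 -1.13] c 0.0 0.27
[-148.  829.  536.] [ 2.03  0.37  0.31  0.44 -0.83 -1.26] c 0.0 0.21
[-115.  786.  524.] [ 2.01  0.27  0.14  0.46 -0.75 -1.39] c 0.0 0.17
[-83. 743. 512.] [ 1.98  0.18 -0.01  0.47 -0.69 -1.5 ] c 0.0 0.15
[-50. 700. 500.] [ 1.96  0.09 -0.14  0.47 -0.64 -1.6 ] c 0.0 0.13
[ 17. 663. 497.] [ 1.86  0.02 -0.19  0.36 -0.62 -1.55] c 0.0 0.11
[ 83. 627. 493.] [ 1.75 -0.03 -0.19  0.21 -0.64 -1.44] c 0.0 0.15
[150. 590. 490.] [ 1.6  -0.06 -0.16  0.03 -0.69 -1.29] c 0.0 0.18
[217. 553. 487.] [ 1.41 -0.07 -0.09 -0.17 -0.77 -1.13] c 0.0 0.19
[283. 517. 483.] [ 1.2  -0.05 -0.01 -0.34 -0.88 -0.97] c 0.0 0.21
[350. 480. 480.] [ 0.99 -0.    0.07 -0.48 -1.   -0.86] c 0.0 0.21
[372. 433. 475.] [ 0.87 -0.02  0.07 -0.55 -1.07 -0.75] c 0.0 0.12
[393. 387. 470.] [ 0.74 -0.02  0.07 -0.61 -1.15 -0.63] c 0.0 0.13
[415. 340. 465.] [ 0.61 -0.02  0.08 -0.67 -1.23 -0.52] c 0.0 0.13
[437. 293. 460.] [ 0.48 -0.    0.1  -0.71 -1.32 -0.42] c 0.0 0.13
[458. 247. 455.] [ 0.35  0.03  0.13 -0.75 -1.4  -0.32] c 0.0 0.13
[480. 200. 450.] [ 0.23  0.06  0.16 -0.77 -1.48 -0.23] c 0.0 0.12
[472. 173. 408.] [ 0.18  0.07  0.07 -0.78 -1.45 -0.13] c 0.0 0.11
[463. 147. 367.] [ 0.12  0.08 -0.01 -0.8  -1.42 -0.02] c 0.0 0.11
[454. 120. 325.] [ 0.06  0.1  -0.09 -0.81 -1.4   0.09] c 0.0 0.11
[446.  93. 283.] [-0.    0.14 -0.15 -0.81 -1.37  0.21] c 0.0 0.12
[438.  67. 242.] [-0.06  0.18 -0.21 -0.82 -1.34  0.33] c 0.0 0.12
[429.  40. 200.] [-0.13  0.24 -0.26 -0.82 -1.31  0.45] c 0.0 0.12
```

Emit:
play_rows(
  targets=[
    {"tx":0.12,"ty":0.08,"tz":-0.07,"spin":0.12,"gripper":-1},
    {"tx":0.25,"ty":0.16,"tz":-0.14,"spin":0.25,"gripper":-1},
    {"tx":0.38,"ty":0.24,"tz":-0.2,"spin":0.4,"gripper":-1},
    {"tx":0.5,"ty":0.32,"tz":-0.27,"spin":0.5,"gripper":-1},
    {"tx":0.62,"ty":0.4,"tz":-0.34,"spin":0.65,"gripper":-1},
    {"tx":0.75,"ty":0.48,"tz":-0.4,"spin":0.8,"gripper":-1},
    {"tx":0.88,"ty":0.56,"tz":-0.47,"spin":0.9,"gripper":-1},
    {"tx":1.0,"ty":0.64,"tz":-0.53,"spin":1.0,"gripper":-1},
    {"tx":1.0,"ty":0.64,"tz":-0.53,"spin":1.0,"gripper":-1},
  ],
)

```text
clock: 9.1
position: [-54.3, 701.5, 502.4]
ee_rot: [0.788, -0.48, -0.201, -0.329]
contact_force: [1.4, 0.7, -0.2]
gripper_width: 85.8
```

```bash
cat > go.py <<'E'
import sys
from plan import *
s=read_state(); o=R.from_quat(s['ee_rot']); show(q,str(s['clock'])); print('pos',s['position'].round(1),'F',s['contact_force'].round(1),'w',s['gripper_width'].round(1))
M=o.as_matrix(); print(M.round(3))
if len(sys.argv)>3:
    d=np.array([float(v) for v in sys.argv[1:4]])-s['position']; u=o.inv().apply(d)/250
    print('delta',d.round(1),'units',u.round(3))
# spin (units) to bring y_t to -x or +x
print('spin to y=-x', (np.arctan2(M[0,0],-M[0,1])/(np.pi/4)).round(3))
E
python3 go.py 350 480 480
```

```text
9.1 [ 1.97  0.1  -0.12  0.47 -0.66 -1.76] [-55. 702. 506.] z [-0.     0.711 -0.703] tilt 45.3 az 90.0Traceback (most recent call last):
  File "go.py", line 3, in <module>
    s=read_state(); o=R.from_quat(s['ee_rot']); show(q,str(s['clock'])); print('pos',s['position'].round(1),'F',s['contact_force'].round(1),'w',s['gripper_width'].round(1))
                                                                                                                                                ^^^^^^^^^^^^^^^^^^^^^^^^
AttributeError: 'float' object has no attribute 'round'
```

```bash
sed -i "s/s\['gripper_width'\].round(1)/round(s['gripper_width'],1)/" go.py; python3 go.py 350 480 480
```

```text
9.1 [ 1.97  0.1  -0.12  0.47 -0.66 -1.76] [-55. 702. 506.] z [-0.     0.711 -0.703] tilt 45.3 az 90.0
pos [-54.3 701.5 502.4] F [ 1.4  0.7 -0.2] w 85.8
[[ 0.459 -0.889 -0.   ]
 [-0.625 -0.323  0.711]
 [-0.632 -0.326 -0.703]]
delta [ 404.3 -221.5  -22.4] units [ 1.352 -1.122 -0.567]
spin to y=-x 0.607
```

Emit:
play_rows(
  targets=[
    {"tx":0.1,"ty":-0.08,"tz":-0.04,"spin":0.1,"gripper":-1},
    {"tx":0.2,"ty":-0.16,"tz":-0.08,"spin":0.2,"gripper":-1},
    {"tx":0.34,"ty":-0.28,"tz":-0.14,"spin":0.35,"gripper":-1},
    {"tx":0.48,"ty":-0.4,"tz":-0.2,"spin":0.5,"gripper":-1},
    {"tx":0.62,"ty":-0.52,"tz":-0.26,"spin":0.607,"gripper":-1},
    {"tx":0.68,"ty":-0.56,"tz":-0.28,"spin":0.607,"gripper":-1},
    {"tx":0.68,"ty":-0.56,"tz":-0.28,"spin":0.607,"gripper":-1},
  ],
)

```text
clock: 9.98
position: [147.4, 593.4, 490.1]
ee_rot: [0.653, -0.652, -0.271, -0.273]
contact_force: [-0.0, -0.3, -0.1]
gripper_width: 85.3
```

```bash
python3 go.py 350 480 480
```

```text
9.975 [ 1.6  -0.06 -0.16  0.04 -0.68 -1.62] [147. 593. 491.] z [ 0.002  0.711 -0.703] tilt 45.3 az 89.8
pos [147.4 593.4 490.1] F [-0.  -0.3 -0.1] w 85.3
[[ 0.001 -1.     0.002]
 [-0.703  0.001  0.711]
 [-0.711 -0.003 -0.703]]
delta [ 202.6 -113.4  -10.1] units [ 0.349 -0.811 -0.292]
spin to y=-x 0.002
```

Emit:
play_rows(
  targets=[
    {"tx":0.09,"ty":-0.2,"tz":-0.07,"spin":0,"gripper":-1},
    {"tx":0.17,"ty":-0.4,"tz":-0.15,"spin":0,"gripper":-1},
    {"tx":0.26,"ty":-0.6,"tz":-0.22,"spin":0,"gripper":-1},
    {"tx":0.35,"ty":-0.81,"tz":-0.29,"spin":0,"gripper":-1},
    {"tx":0.49,"ty":-0.9,"tz":-0.41,"spin":0,"gripper":-1},
    {"tx":0.63,"ty":-0.98,"tz":-0.53,"spin":0,"gripper":-1},
    {"tx":0.77,"ty":-1,"tz":-0.64,"spin":0,"gripper":-1},
    {"tx":0.9,"ty":-1,"tz":-0.75,"spin":0,"gripper":-1},
    {"tx":0.9,"ty":-1,"tz":-0.75,"spin":0,"gripper":-1},
  ],
)

```text
clock: 11.1
position: [397.7, 300.5, 462.5]
ee_rot: [-0.653, 0.653, 0.269, 0.273]
contact_force: [0.8, 0.7, 0.5]
gripper_width: 85.4
```

```bash
python3 go.py 440 40 420
```

```text
11.1 [ 0.56 -0.07  0.02 -0.68 -1.25 -0.48] [397. 302. 457.] z [ 0.005  0.707 -0.707] tilt 45.0 az 89.6
pos [397.7 300.5 462.5] F [0.8 0.7 0.5] w 85.4
[[ 0.002 -1.     0.005]
 [-0.707  0.002  0.707]
 [-0.707 -0.005 -0.707]]
delta [  42.3 -260.5  -42.5] units [ 0.857 -0.171 -0.616]
spin to y=-x 0.003
```

Emit:
play_rows(
  targets=[
    {"tx":0.17,"ty":-0.03,"tz":-0.12,"spin":0,"gripper":-1},
    {"tx":0.34,"ty":-0.07,"tz":-0.25,"spin":0,"gripper":-1},
    {"tx":0.51,"ty":-0.1,"tz":-0.37,"spin":0,"gripper":-1},
    {"tx":0.68,"ty":-0.14,"tz":-0.49,"spin":0,"gripper":-1},
    {"tx":0.86,"ty":-0.13,"tz":-0.62,"spin":0,"gripper":-1},
    {"tx":0.86,"ty":-0.13,"tz":-0.62,"spin":0,"gripper":-1},
  ],
)

```text
clock: 11.85
position: [431.1, 38.4, 417.8]
ee_rot: [-0.652, 0.655, 0.27, 0.271]
contact_force: [0.5, 0.0, -0.3]
gripper_width: 85.5
```

```bash
python3 go.py 429 55 180; python3 -c "
from h import *
grab('top','top1');grab('side','side1')"
```

```text
11.85 [-0.11  0.04  0.05 -0.78 -1.66  0.07] [431.  41. 412.] z [ 0.003  0.706 -0.708] tilt 44.9 az 89.8
pos [431.1  38.4 417.8] F [ 0.5  0.  -0.3] w 85.5
[[-0.002 -1.     0.003]
 [-0.708  0.003  0.706]
 [-0.706 -0.    -0.708]]
delta [  -2.1   16.6 -237.8] units [0.625 0.009 0.72 ]
spin to y=-x -0.003
```

View pics/side1.png

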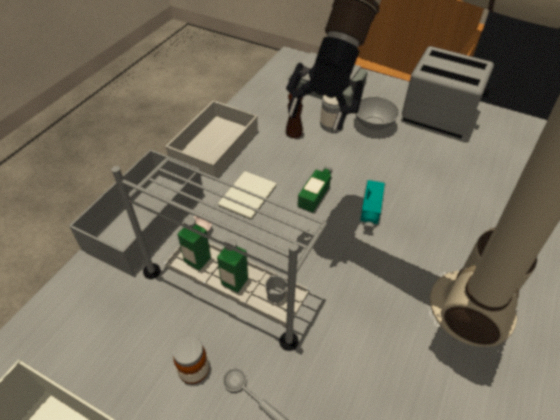

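View pics/top1.png

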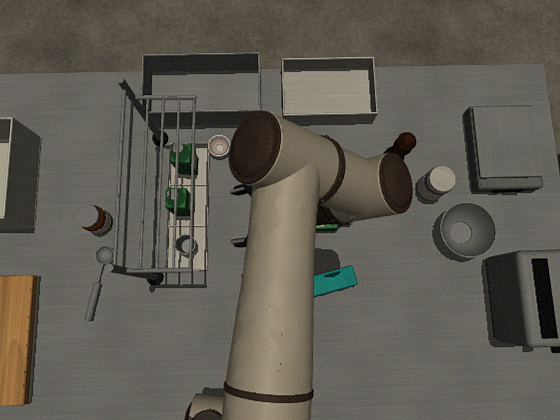

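```bash
python3 - <<'E'
from h import *
d=np.load('pics/top1.npz');P=world(d)
for u,v in[(255,145),(238,150),(235,160),(300,150),(395,180),(340,190),(280,250),(275,330),(240,188),(238,241)]: print(u,v,P[v,u].round())
from plan import *
# FK chain points
for nm,qq in(('now',q),('cup',np.array([.15,.5,-.38,-1.09,-.91,.65])),('bay',np.array([.16,.42,-.39,-1.04,-.94,.57])),('bot',np.array([-.41,.67,-.08,-.74,-1.29,.8]))):
    h,a1,L1,e,L2,L3,dd,dw,y0=PR
    import kin
    b=rot('z',qq[0]);u=b*rot('y',qq[1]);f=u*rot('y',-qq[2]);r=f*rot('x',qq[3]*kin.SG4);t=r*rot('y',-qq[4])
    p0=b.apply([a1,0,h]);p1=p0+u.apply([0,0,L1]);p2=p1+f.apply([L2,0,e]);p3=p2+r.apply([0,-160,0]);p4=p3+t.apply([L3,0,0])
    print(nm,'elbow',p1.round(),'w1',p2.round(),'w2',p3.round(),'tcp',p4.round())
E
```

```text
255 145 [441. -12. 791.]
238 150 [442.   8. 770.]
235 160 [431.  11. 769.]
300 150 [438. -60. 779.]
395 180 [ 429. -189.  676.]
340 190 [ 409. -112.  708.]
280 250 [331. -36. 769.]
275 330 [249. -28. 772.]
240 188 [480.  26. 444.]
238 241 [384.  31. 442.]
now elbow [ 21.  -2. 725.] w1 [440. -47. 733.] w2 [ 430. -160.  620.] tcp [430.  41. 419.]
cup elbow [268.  41. 656.] w1 [534.  81. 332.] w2 [437.  -9. 241.] tcp [438. 192.  41.]
bay elbow [228.  37. 676.] w1 [515.  83. 371.] w2 [429. -13. 276.] tcp [428. 187.  75.]
bot elbow [ 322. -140.  603.] w1 [ 605. -263.  316.] w2 [ 490. -342.  237.] tcp [ 491. -142.   36.]
```

Emit:
play_rows(
  targets=[
    {"tx":0.12,"ty":0,"tz":0.14,"spin":0,"gripper":-1},
    {"tx":0.25,"ty":0,"tz":0.29,"spin":0,"gripper":-1},
    {"tx":0.38,"ty":0,"tz":0.43,"spin":0,"gripper":-1},
    {"tx":0.5,"ty":0.01,"tz":0.58,"spin":0,"gripper":-1},
    {"tx":0.625,"ty":0.01,"tz":0.72,"spin":0,"gripper":-1},
    {"tx":0.625,"ty":0.01,"tz":0.72,"spin":0,"gripper":-1},
    {"tx":0.625,"ty":0.01,"tz":0.72,"spin":0,"gripper":-1},
  ],
)

```text
clock: 12.82
position: [428.9, 58.0, 182.9]
ee_rot: [0.655, -0.651, -0.269, -0.272]
contact_force: [0.2, -0.2, 0.4]
gripper_width: 85.3
```

```bash
python3 go.py 429 195 36; python3 -c "
from h import *
grab('side','side2')"
```

```text
12.825 [-0.08  0.26 -0.3  -0.84 -1.24  0.47] [426.  61. 178.] z [ 0.002  0.707 -0.708] tilt 45.0 az 89.9
pos [428.9  58.  182.9] F [ 0.2 -0.2  0.4] w 85.3
[[ 0.007 -1.     0.002]
 [-0.708 -0.004  0.707]
 [-0.707 -0.006 -0.708]]
delta [ 1.000e-01  1.370e+02 -1.469e+02] units [0.027 0.001 0.803]
spin to y=-x 0.009
```

View pics/side2.png

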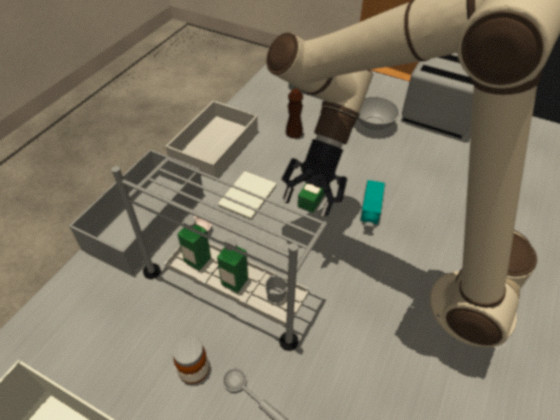

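Emit:
play_rows(
  targets=[
    {"tx":0.01,"ty":0,"tz":0.12,"spin":0,"gripper":-1},
    {"tx":0.02,"ty":0,"tz":0.25,"spin":0,"gripper":-1},
    {"tx":0.027,"ty":0,"tz":0.38,"spin":0,"gripper":-1},
    {"tx":0.027,"ty":0,"tz":0.48,"spin":0,"gripper":-1},
    {"tx":0.027,"ty":0,"tz":0.58,"spin":0,"gripper":-1},
    {"tx":0.027,"ty":0,"tz":0.66,"spin":0,"gripper":-1},
    {"tx":0.027,"ty":0,"tz":0.7,"spin":0,"gripper":-1},
    {"tx":0.027,"ty":0,"tz":0.7,"spin":0,"gripper":-1},
  ],
)

```text
clock: 13.88
position: [428.1, 176.5, 52.8]
ee_rot: [0.654, -0.652, -0.27, -0.271]
contact_force: [-0.0, -0.7, -0.5]
gripper_width: 85.6
```

```bash
python3 go.py 429 195 36; python3 - <<'E'
from h import *
d=grab('side','side3'); b=np.clip(cv2.resize(d['frame'][200:360,180:380,::-1],None,fx=4,fy=4,interpolation=cv2.INTER_CUBIC)*1.6,0,255).astype(np.uint8)
cv2.imwrite('pics/side3z.png',b[:600,:])
E
```

```text
13.875 [ 0.13  0.47 -0.4  -1.06 -0.93  0.65] [422. 180.  48.] z [ 0.001  0.707 -0.707] tilt 45.0 az 89.9
pos [428.1 176.5  52.8] F [-0.  -0.7 -0.5] w 85.6
[[ 0.004 -1.     0.001]
 [-0.707 -0.002  0.707]
 [-0.707 -0.003 -0.707]]
delta [  0.9  18.5 -16.8] units [-0.005 -0.003  0.1  ]
spin to y=-x 0.005
```

View pics/side3z.png

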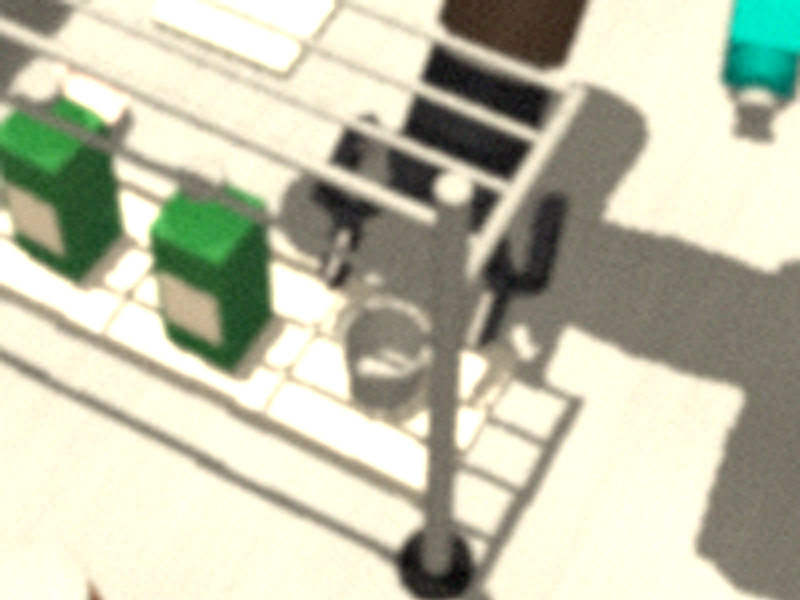

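Emit:
play_rows(
  targets=[
    {"tx":0,"ty":-0.003,"tz":0.05,"spin":0,"gripper":-1},
    {"tx":0,"ty":-0.003,"tz":0.11,"spin":0,"gripper":-1},
    {"tx":0,"ty":-0.003,"tz":0.115,"spin":0,"gripper":-1},
    {"tx":0,"ty":-0.003,"tz":0.115,"spin":0,"gripper":1},
    {"tx":0,"ty":-0.003,"tz":0.115,"spin":0,"gripper":1},
    {"tx":0,"ty":-0.003,"tz":0.115,"spin":0,"gripper":1},
    {"tx":0,"ty":-0.003,"tz":0.115,"spin":0,"gripper":1},
    {"tx":0,"ty":-0.003,"tz":0.115,"spin":0,"gripper":1},
  ],
)

```text
clock: 14.92
position: [429.0, 196.5, 32.9]
ee_rot: [0.654, -0.652, -0.27, -0.272]
contact_force: [0.1, -3.0, 5.6]
gripper_width: 50.4
```

```bash
python3 go.py 429 195 36
```

```text
14.925 [ 0.16  0.51 -0.4  -1.11 -0.89  0.68] [423. 200.  29.] z [ 0.001  0.707 -0.707] tilt 45.0 az 89.9
pos [429.  196.5  32.9] F [ 0.1 -3.   5.6] w 50.4
[[ 0.004 -1.     0.001]
 [-0.707 -0.001  0.707]
 [-0.707 -0.004 -0.707]]
delta [ 0.  -1.5  3.1] units [-0.005 -0.    -0.013]
spin to y=-x 0.005
```

Emit:
play_rows(
  targets=[
    {"tx":-0.03,"ty":0,"tz":-0.03,"spin":0,"gripper":1},
    {"tx":-0.06,"ty":0,"tz":-0.06,"spin":0,"gripper":1},
    {"tx":-0.06,"ty":0,"tz":-0.06,"spin":0,"gripper":1},
  ],
)

```text
clock: 15.3
position: [429.0, 196.8, 54.6]
ee_rot: [0.655, -0.652, -0.269, -0.272]
contact_force: [-0.5, -0.0, -0.8]
gripper_width: 50.9
```

```bash
python3 go.py 429 195 36;  python3 - <<'E'
from h import *
d=grab('side','side4'); b=np.clip(cv2.resize(d['frame'][200:360,180:380,::-1],None,fx=4,fy=4,interpolation=cv2.INTER_CUBIC)*1.6,0,255).astype(np.uint8)
cv2.imwrite('pics/side4z.png',b[:600,:])
E
```

```text
15.3 [ 0.17  0.46 -0.39 -1.08 -0.91  0.62] [423. 200.  50.] z [ 0.002  0.707 -0.707] tilt 45.0 az 89.8
pos [429.  196.8  54.6] F [-0.5 -0.  -0.8] w 50.9
[[ 0.005 -1.     0.002]
 [-0.707 -0.002  0.707]
 [-0.707 -0.005 -0.707]]
delta [  0.   -1.8 -18.6] units [0.058 0.    0.047]
spin to y=-x 0.006
```

View pics/side4z.png

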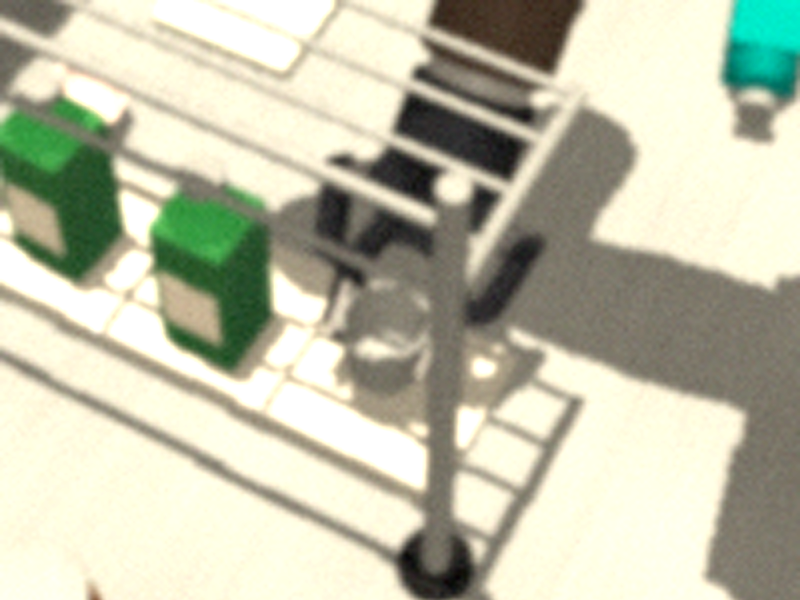

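Emit:
play_rows(
  targets=[
    {"tx":0,"ty":0,"tz":-0.08,"spin":0,"gripper":1},
    {"tx":0,"ty":0,"tz":-0.2,"spin":0,"gripper":1},
    {"tx":0,"ty":0,"tz":-0.34,"spin":0,"gripper":1},
    {"tx":0,"ty":0,"tz":-0.48,"spin":0,"gripper":1},
    {"tx":0,"ty":0,"tz":-0.62,"spin":0,"gripper":1},
    {"tx":0,"ty":0,"tz":-0.74,"spin":0,"gripper":1},
    {"tx":0,"ty":0,"tz":-0.8,"spin":0,"gripper":1},
    {"tx":0,"ty":0,"tz":-0.8,"spin":0,"gripper":1},
  ],
)

```text
clock: 16.35
position: [428.6, 54.6, 195.5]
ee_rot: [0.654, -0.653, -0.269, -0.272]
contact_force: [0.9, 0.4, -0.8]
gripper_width: 50.4
```

```bash
python3 go.py 659 -60 140
```

```text
16.35 [-0.09  0.24 -0.29 -0.83 -1.26  0.45] [426.  58. 190.] z [ 0.003  0.707 -0.707] tilt 45.0 az 89.8
pos [428.6  54.6 195.5] F [ 0.9  0.4 -0.8] w 50.4
[[ 0.003 -1.     0.003]
 [-0.707  0.     0.707]
 [-0.707 -0.004 -0.707]]
delta [ 230.4 -114.6  -55.5] units [ 0.483 -0.921 -0.165]
spin to y=-x 0.003
```

Emit:
play_rows(
  targets=[
    {"tx":0.06,"ty":-0.11,"tz":-0.02,"spin":0,"gripper":1},
    {"tx":0.14,"ty":-0.26,"tz":-0.05,"spin":0,"gripper":1},
    {"tx":0.22,"ty":-0.42,"tz":-0.08,"spin":0,"gripper":1},
    {"tx":0.3,"ty":-0.58,"tz":-0.1,"spin":0,"gripper":1},
    {"tx":0.38,"ty":-0.74,"tz":-0.13,"spin":0,"gripper":1},
    {"tx":0.45,"ty":-0.87,"tz":-0.155,"spin":0,"gripper":1},
    {"tx":0.483,"ty":-0.92,"tz":-0.165,"spin":0,"gripper":1},
    {"tx":0.483,"ty":-0.92,"tz":-0.165,"spin":0,"gripper":1},
    {"tx":0.483,"ty":-0.92,"tz":-0.165,"spin":0,"gripper":1},
  ],
)

```text
clock: 17.48
position: [657.8, -58.2, 139.5]
ee_rot: [0.654, -0.652, -0.271, -0.271]
contact_force: [0.0, -0.3, -0.5]
gripper_width: 50.8
```

```bash
python3 go.py 659 -60 44;  python3 - <<'E'
from h import *
d=grab('side','side5')
E
```

```text
17.475 [-0.21  0.67  0.28 -0.77 -1.44  0.43] [656. -55. 134.] z [-0.     0.708 -0.707] tilt 45.0 az 90.0
pos [657.8 -58.2 139.5] F [ 0.  -0.3 -0.5] w 50.8
[[ 0.003 -1.    -0.   ]
 [-0.707 -0.002  0.708]
 [-0.708 -0.002 -0.707]]
delta [  1.2  -1.8 -95.5] units [ 0.275 -0.004  0.265]
spin to y=-x 0.003
```

View pics/side5.png

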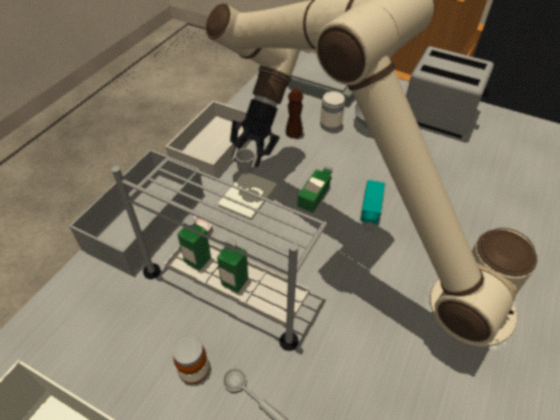

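Emit:
play_rows(
  targets=[
    {"tx":0.05,"ty":0,"tz":0.05,"spin":0,"gripper":1},
    {"tx":0.11,"ty":0,"tz":0.11,"spin":0,"gripper":1},
    {"tx":0.17,"ty":0,"tz":0.17,"spin":0,"gripper":1},
    {"tx":0.22,"ty":0,"tz":0.22,"spin":0,"gripper":1},
    {"tx":0.255,"ty":0,"tz":0.25,"spin":0,"gripper":1},
    {"tx":0.272,"ty":0,"tz":0.265,"spin":0,"gripper":1},
    {"tx":0.272,"ty":0,"tz":0.265,"spin":0,"gripper":1},
  ],
)

```text
clock: 18.4
position: [659.0, -60.4, 44.2]
ee_rot: [0.654, -0.653, -0.27, -0.271]
contact_force: [-0.2, -0.2, -0.3]
gripper_width: 50.9
```

```bash
python3 go.py 659 -60 41;  python3 - <<'E'
from h import *
d=grab('side','side6'); b=np.clip(cv2.resize(d['frame'][100:250,180:350,::-1],None,fx=4,fy=4,interpolation=cv2.INTER_CUBIC)*1.6,0,255).astype(np.uint8)
cv2.imwrite('pics/side6z.png',b)
E
```

```text
18.4 [-0.22  0.78  0.24 -0.79 -1.33  0.54] [657. -57.  39.] z [ 0.001  0.707 -0.707] tilt 45.0 az 89.9
pos [659.  -60.4  44.2] F [-0.2 -0.2 -0.3] w 50.9
[[ 0.003 -1.     0.001]
 [-0.707 -0.001  0.707]
 [-0.707 -0.002 -0.707]]
delta [-0.   0.4 -3.2] units [0.008 0.    0.01 ]
spin to y=-x 0.003
```

View pics/side6z.png

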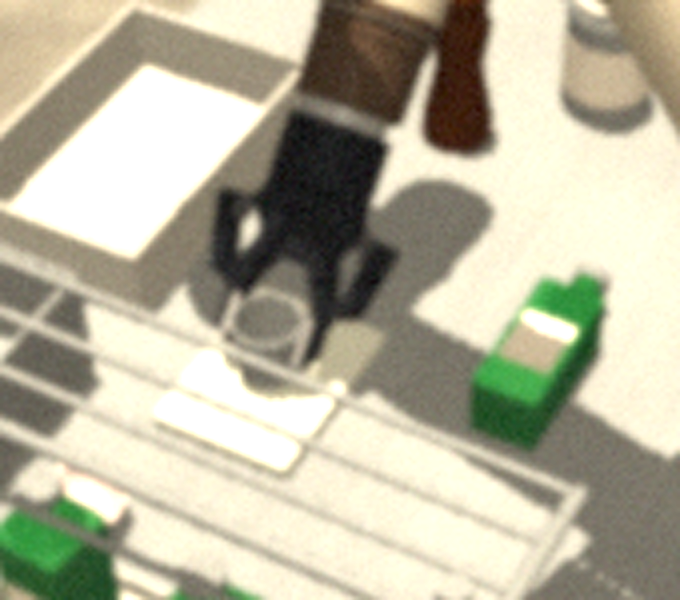

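Emit:
play_rows(
  targets=[
    {"tx":0.004,"ty":0,"tz":0.005,"spin":0,"gripper":1},
    {"tx":0.008,"ty":0,"tz":0.01,"spin":0,"gripper":1},
    {"tx":0.008,"ty":0,"tz":0.01,"spin":0,"gripper":1},
  ],
)

```text
clock: 18.82
position: [658.9, -59.9, 41.3]
ee_rot: [0.654, -0.652, -0.27, -0.271]
contact_force: [0.6, 0.1, -1.1]
gripper_width: 50.8
```

Emit:
play_rows(
  targets=[
    {"tx":0.003,"ty":0,"tz":0.003,"spin":0,"gripper":1},
    {"tx":0.003,"ty":0,"tz":0.003,"spin":0,"gripper":1},
  ],
)

```text
clock: 19.08
position: [659.1, -60.0, 41.0]
ee_rot: [0.654, -0.652, -0.27, -0.272]
contact_force: [-0.9, -0.4, 3.3]
gripper_width: 50.6
```

Emit:
play_rows(
  targets=[
    {"tx":0,"ty":0,"tz":0,"spin":0,"gripper":0.2},
    {"tx":0,"ty":0,"tz":0,"spin":0,"gripper":-0.2},
    {"tx":0,"ty":0,"tz":0,"spin":0,"gripper":-0.6},
    {"tx":0,"ty":0,"tz":0,"spin":0,"gripper":-1},
    {"tx":0,"ty":0,"tz":0,"spin":0,"gripper":-1},
    {"tx":0,"ty":0,"tz":0,"spin":0,"gripper":-1},
  ],
)

```text
clock: 19.82
position: [658.9, -59.9, 39.9]
ee_rot: [0.654, -0.653, -0.27, -0.271]
contact_force: [-0.1, -0.1, -0.9]
gripper_width: 85.5
```

Emit:
play_rows(
  targets=[
    {"tx":0,"ty":0,"tz":-0.06,"spin":0,"gripper":-1},
    {"tx":0,"ty":0,"tz":-0.16,"spin":0,"gripper":-1},
    {"tx":0,"ty":0,"tz":-0.28,"spin":0,"gripper":-1},
    {"tx":0,"ty":0,"tz":-0.4,"spin":0,"gripper":-1},
    {"tx":0,"ty":0,"tz":-0.5,"spin":0,"gripper":-1},
    {"tx":0,"ty":0,"tz":-0.5,"spin":0,"gripper":-1},
  ],
)

```text
clock: 20.58
position: [659.6, -150.6, 130.8]
ee_rot: [0.654, -0.653, -0.267, -0.272]
contact_force: [0.2, -0.8, -1.0]
gripper_width: 85.2
```

```bash
python3 go.py 487 -182 140;  python3 - <<'E'
from h import *
d=grab('side','side7'); P=world(d)
b=np.clip(cv2.resize(d['frame'][100:250,180:350,::-1],None,fx=4,fy=4,interpolation=cv2.INTER_CUBIC)*1.6,0,255).astype(np.uint8)
cv2.imwrite('pics/side7z.png',b)
z=P[...,2]; m=(z>45)&(z<75)&(abs(P[...,0]-659)<45)&(abs(P[...,1]+60)<45); print(np.percentile(P[m],[2,98],0).round(),m.sum())
E
```

```text
20.575 [-0.33  0.73  0.38 -0.73 -1.53  0.49] [ 659. -148.  126.] z [ 0.006  0.705 -0.709] tilt 44.9 az 89.5
pos [ 659.6 -150.6  130.8] F [ 0.2 -0.8 -1. ] w 85.2
[[ 0.004 -1.     0.006]
 [-0.709  0.001  0.705]
 [-0.705 -0.007 -0.709]]
delta [-172.6  -31.4    9.2] units [ 0.06   0.69  -0.119]
spin to y=-x 0.006
[[631. -87.  46.]
 [683. -35.  63.]] 154
```

View pics/side7z.png

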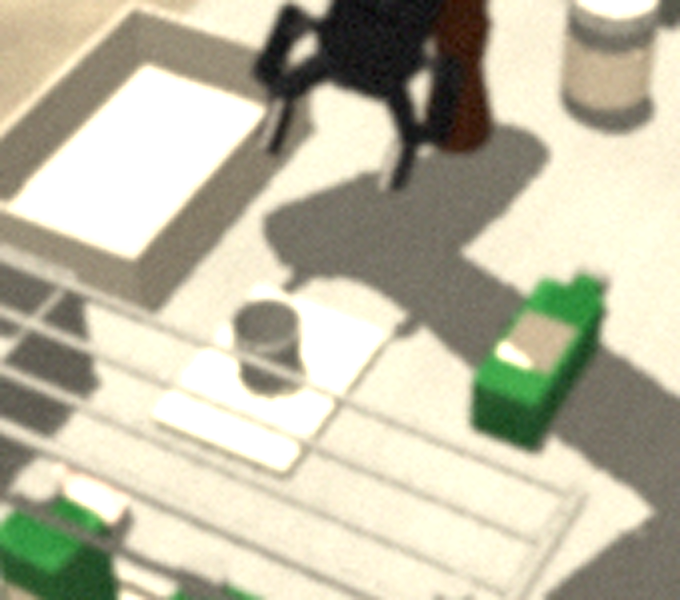

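```bash
python3 - <<'E'
from h import *
P=np.load('pics/topP.npy')
for n,u,v in[('milltop',405,142),('millbody',393,157),('jar',440,180),('bowl',467,232),('turq',340,280),('turqcap',298,290)]: print(n,P[v,u].round())
z=P[...,2]; roi=np.zeros(z.shape,bool); roi[195:250,280:365]=1
m=roi&(z>46)&(z<60)&(P[...,1]>-205); r=cv2.minAreaRect(P[m][:,:2].astype(np.float32)); print(r)
ps=np.load('pics/sideP.npy'); z=ps[...,2]
m=(z>46)&(z<58)&(abs(ps[...,0]-487)<40)&(ps[...,1]<-60)&(ps[...,1]>-205); q=ps[m]; print(cv2.minAreaRect(q[:,:2].astype(np.float32)),np.percentile(q,[1,99],0).round(1))
E
python3 go.py 487 -270 150
```

```text
milltop [ 658. -368.  160.]
millbody [ 651. -363.   60.]
jar [ 572. -466.  107.]
bowl [ 450. -565.    8.]
turq [ 326. -204.   54.]
turqcap [304. -96.  42.]
((488.66253662109375, -146.19215393066406), (52.553524017333984, 117.5411148071289), 0.059950605034828186)
((485.1799011230469, -144.928466796875), (53.339054107666016, 120.04945373535156), 0.06213785335421562) [[ 459.6 -202.8   46.3]
 [ 510.5  -87.8   54.8]]
20.625 [-0.33  0.74  0.37 -0.73 -1.53  0.49] [ 658. -147.  124.] z [ 0.003  0.707 -0.707] tilt 45.0 az 89.7
pos [ 659.1 -149.2  129.4] F [0.1 0.6 0.1] w 85.6
[[ 0.003 -1.     0.003]
 [-0.707  0.     0.707]
 [-0.707 -0.004 -0.707]]
delta [-172.1 -120.8   20.6] units [ 0.282  0.688 -0.402]
spin to y=-x 0.004
```

Emit:
play_rows(
  targets=[
    {"tx":0.0,"ty":0.1,"tz":-0.05,"spin":0,"gripper":-1},
    {"tx":0.06,"ty":0.24,"tz":-0.12,"spin":0,"gripper":-1},
    {"tx":0.12,"ty":0.38,"tz":-0.2,"spin":0,"gripper":-1},
    {"tx":0.18,"ty":0.5,"tz":-0.28,"spin":0,"gripper":-1},
    {"tx":0.24,"ty":0.62,"tz":-0.35,"spin":0,"gripper":-1},
    {"tx":0.28,"ty":0.688,"tz":-0.4,"spin":0.004,"gripper":-1},
    {"tx":0.28,"ty":0.688,"tz":-0.4,"spin":0.004,"gripper":-1},
  ],
)

```text
clock: 21.5
position: [486.4, -269.3, 149.0]
ee_rot: [-0.652, 0.654, 0.271, 0.271]
contact_force: [1.2, 1.0, -0.2]
gripper_width: 85.4
```

```bash
python3 go.py 487 -182 30;  python3 - <<'E'
from h import *
d=grab('side','side8')
E
```

```text
21.5 [-0.58  0.62  0.16 -0.64 -1.6   0.72] [ 486. -267.  145.] z [ 0.002  0.708 -0.707] tilt 45.0 az 89.9
pos [ 486.4 -269.3  149. ] F [ 1.2  1.  -0.2] w 85.4
[[-0.002 -1.     0.002]
 [-0.707  0.003  0.708]
 [-0.708  0.    -0.707]]
delta [   0.6   87.3 -119. ] units [ 0.09  -0.002  0.583]
spin to y=-x -0.003
```

View pics/side8.png

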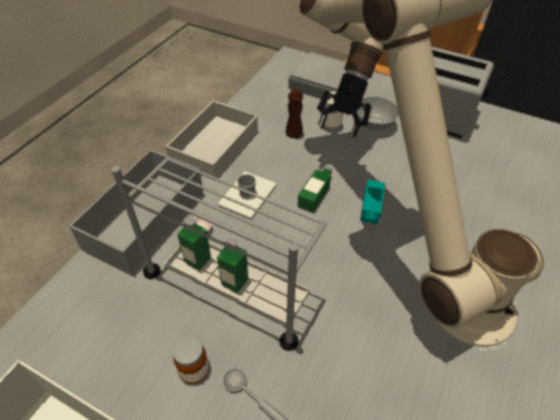

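Emit:
play_rows(
  targets=[
    {"tx":0.0,"ty":0,"tz":0.1,"spin":0,"gripper":-1},
    {"tx":0.04,"ty":0,"tz":0.22,"spin":0,"gripper":-1},
    {"tx":0.06,"ty":0,"tz":0.34,"spin":0,"gripper":-1},
    {"tx":0.08,"ty":0,"tz":0.44,"spin":0,"gripper":-1},
    {"tx":0.09,"ty":0,"tz":0.52,"spin":0,"gripper":-1},
    {"tx":0.09,"ty":0,"tz":0.54,"spin":0,"gripper":-1},
    {"tx":0.09,"ty":0,"tz":0.54,"spin":0,"gripper":-1},
  ],
)

```text
clock: 22.42
position: [487.5, -189.2, 38.1]
ee_rot: [0.653, -0.653, -0.27, -0.271]
contact_force: [0.6, 0.0, -0.1]
gripper_width: 85.4
```

```bash
python3 go.py 487 -182 30;  python3 - <<'E'
from h import *
d=grab('side','side9'); b=np.clip(cv2.resize(d['frame'][100:250,230:400,::-1],None,fx=4,fy=4,interpolation=cv2.INTER_CUBIC)*1.6,0,255).astype(np.uint8)
cv2.imwrite('pics/side9z.png',b)
E
```

```text
22.425 [-0.48  0.7  -0.02 -0.7  -1.35  0.82] [ 486. -186.   34.] z [ 0.001  0.707 -0.707] tilt 45.0 az 89.9
pos [ 487.5 -189.2   38.1] F [ 0.6  0.  -0.1] w 85.4
[[ 0.001 -1.     0.001]
 [-0.707  0.     0.707]
 [-0.707 -0.001 -0.707]]
delta [-0.5  7.2 -8.1] units [0.003 0.002 0.043]
spin to y=-x 0.001
```

View pics/side9z.png

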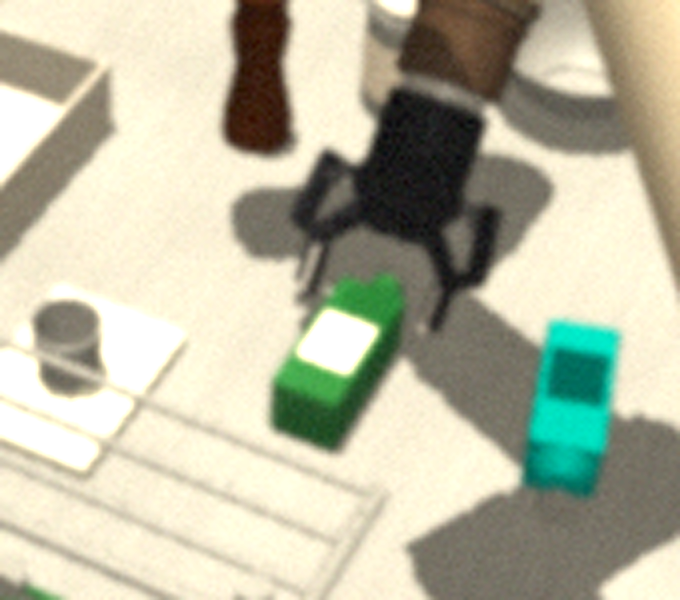

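Emit:
play_rows(
  targets=[
    {"tx":0.003,"ty":0.001,"tz":0.03,"spin":0,"gripper":-1},
    {"tx":0.003,"ty":0.001,"tz":0.045,"spin":0,"gripper":-1},
    {"tx":0.003,"ty":0.001,"tz":0.045,"spin":0,"gripper":-1},
    {"tx":0.003,"ty":0.001,"tz":0.045,"spin":0,"gripper":1},
    {"tx":0.003,"ty":0.001,"tz":0.045,"spin":0,"gripper":1},
    {"tx":0.003,"ty":0.001,"tz":0.045,"spin":0,"gripper":1},
    {"tx":0.003,"ty":0.001,"tz":0.045,"spin":0,"gripper":1},
    {"tx":0.003,"ty":0.001,"tz":0.045,"spin":0,"gripper":1},
  ],
)

```text
clock: 23.48
position: [487.2, -182.2, 29.7]
ee_rot: [-0.653, 0.654, 0.27, 0.271]
contact_force: [0.6, -2.6, 2.2]
gripper_width: 51.4
```

```bash
python3 go.py 487 -182 160
```

```text
23.475 [-0.47  0.7  -0.04 -0.71 -1.33  0.82] [ 485. -179.   26.] z [ 0.002  0.707 -0.708] tilt 45.0 az 89.9
pos [ 487.2 -182.2   29.7] F [ 0.6 -2.6  2.2] w 51.4
[[ 0.    -1.     0.002]
 [-0.708  0.001  0.707]
 [-0.707 -0.001 -0.708]]
delta [ -0.2   0.2 130.3] units [-0.369  0.    -0.368]
spin to y=-x 0.0
```

Emit:
play_rows(
  targets=[
    {"tx":-0.03,"ty":0,"tz":-0.03,"spin":0,"gripper":1},
    {"tx":-0.08,"ty":0,"tz":-0.08,"spin":0,"gripper":1},
    {"tx":-0.14,"ty":0,"tz":-0.14,"spin":0,"gripper":1},
    {"tx":-0.22,"ty":0,"tz":-0.22,"spin":0,"gripper":1},
    {"tx":-0.3,"ty":0,"tz":-0.3,"spin":0,"gripper":1},
    {"tx":-0.37,"ty":0,"tz":-0.37,"spin":0,"gripper":1},
    {"tx":-0.37,"ty":0,"tz":-0.37,"spin":0,"gripper":1},
  ],
)

```text
clock: 24.35
position: [487.6, -182.3, 163.3]
ee_rot: [0.654, -0.653, -0.267, -0.272]
contact_force: [-0.0, -0.6, -2.7]
gripper_width: 51.4
```

```bash
python3 go.py 440 -60 190;  python3 - <<'E'
from h import *
d=grab('side','side10'); b=np.clip(cv2.resize(d['frame'][60:220,230:400,::-1],None,fx=3.7,fy=3.7,interpolation=cv2.INTER_CUBIC)*1.6,0,255).astype(np.uint8)
cv2.imwrite('pics/side10z.png',b)
from plan import *
a=q; p0,o0=fk(q,PR)
for sg in(1,-1):
    a=q; 
    for k in range(1,13):
        a,c=ik(a,p0,o0*rot('z',sg*np.pi*k/12),300)
    print(sg,a.round(2),c)
E
```

```text
24.35 [-0.46  0.52  0.03 -0.69 -1.52  0.66] [ 486. -179.  159.] z [ 0.005  0.705 -0.709] tilt 44.8 az 89.6
pos [ 487.6 -182.3  163.3] F [-0.  -0.6 -2.7] w 51.4
[[ 0.004 -1.     0.005]
 [-0.709  0.     0.705]
 [-0.705 -0.006 -0.709]]
delta [-47.6 122.3  26.7] units [-0.423  0.19   0.268]
spin to y=-x 0.005
1 [-0.46  0.52  0.03 -0.69 -1.51 -2.48] 2.9856986267103694e-26
-1 [-0.24  0.4   0.01 -0.5  -1.4   3.1 ] 14688.564683782331
```

View pics/side10z.png

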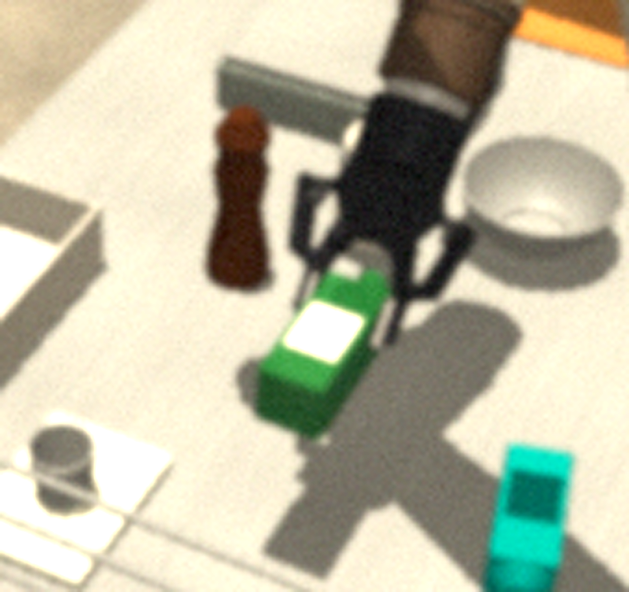

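Emit:
play_rows(
  targets=[
    {"tx":0,"ty":0,"tz":0,"spin":0.12,"gripper":1},
    {"tx":0,"ty":0,"tz":0,"spin":0.32,"gripper":1},
    {"tx":0,"ty":0,"tz":0,"spin":0.54,"gripper":1},
    {"tx":0,"ty":0,"tz":0,"spin":0.77,"gripper":1},
    {"tx":0,"ty":0,"tz":0,"spin":1,"gripper":1},
  ],
)

```text
clock: 25.02
position: [486.1, -181.3, 158.9]
ee_rot: [-0.35, 0.855, 0.355, 0.145]
contact_force: [-0.2, -0.8, -3.1]
gripper_width: 51.5
```

Emit:
play_rows(
  targets=[
    {"tx":0,"ty":0,"tz":0,"spin":0.2,"gripper":1},
    {"tx":0,"ty":0,"tz":0,"spin":0.4,"gripper":1},
    {"tx":0,"ty":0,"tz":0,"spin":0.6,"gripper":1},
    {"tx":0,"ty":0,"tz":0,"spin":0.8,"gripper":1},
    {"tx":0,"ty":0,"tz":0,"spin":1,"gripper":1},
  ],
)

```text
clock: 25.65
position: [486.0, -181.3, 158.9]
ee_rot: [0.003, 0.924, 0.383, -0.002]
contact_force: [0.3, -0.1, -2.9]
gripper_width: 51.6
```

Emit:
play_rows(
  targets=[
    {"tx":0,"ty":0,"tz":0,"spin":0.2,"gripper":1},
    {"tx":0,"ty":0,"tz":0,"spin":0.4,"gripper":1},
    {"tx":0,"ty":0,"tz":0,"spin":0.6,"gripper":1},
    {"tx":0,"ty":0,"tz":0,"spin":0.8,"gripper":1},
    {"tx":0,"ty":0,"tz":0,"spin":1,"gripper":1},
  ],
)

```text
clock: 26.28
position: [486.0, -181.3, 158.9]
ee_rot: [0.357, 0.852, 0.354, -0.149]
contact_force: [-0.8, 0.3, -3.6]
gripper_width: 51.0
```

Emit:
play_rows(
  targets=[
    {"tx":0,"ty":0,"tz":0,"spin":0.2,"gripper":1},
    {"tx":0,"ty":0,"tz":0,"spin":0.4,"gripper":1},
    {"tx":0,"ty":0,"tz":0,"spin":0.6,"gripper":1},
    {"tx":0,"ty":0,"tz":0,"spin":0.8,"gripper":1},
    {"tx":0,"ty":0,"tz":0,"spin":0.95,"gripper":1},
    {"tx":0,"ty":0,"tz":0,"spin":0.995,"gripper":1},
    {"tx":0,"ty":0,"tz":0,"spin":0.995,"gripper":1},
  ],
)

```text
clock: 27.15
position: [486.5, -181.6, 159.6]
ee_rot: [0.652, 0.654, 0.271, -0.27]
contact_force: [-0.5, 0.0, -3.5]
gripper_width: 51.3
```

```bash
python3 go.py 425 50 170;  python3 - <<'E'
from h import *
d=grab('side','side11'); b=np.clip(cv2.resize(d['frame'][60:220,230:400,::-1],None,fx=3.7,fy=3.7,interpolation=cv2.INTER_CUBIC)*1.6,0,255).astype(np.uint8)
cv2.imwrite('pics/side11z.png',b)
E
```

```text
27.15 [-0.46  0.53  0.03 -0.69 -1.51 -2.47] [ 485. -179.  155.] z [-0.     0.708 -0.707] tilt 45.0 az 90.0
pos [ 486.5 -181.6  159.6] F [-0.5  0.  -3.5] w 51.3
[[-0.004  1.    -0.   ]
 [ 0.706  0.003  0.708]
 [ 0.708  0.003 -0.707]]
delta [-61.5 231.6  10.4] units [ 0.685 -0.243  0.626]
spin to y=-x -3.995
```

View pics/side11z.png

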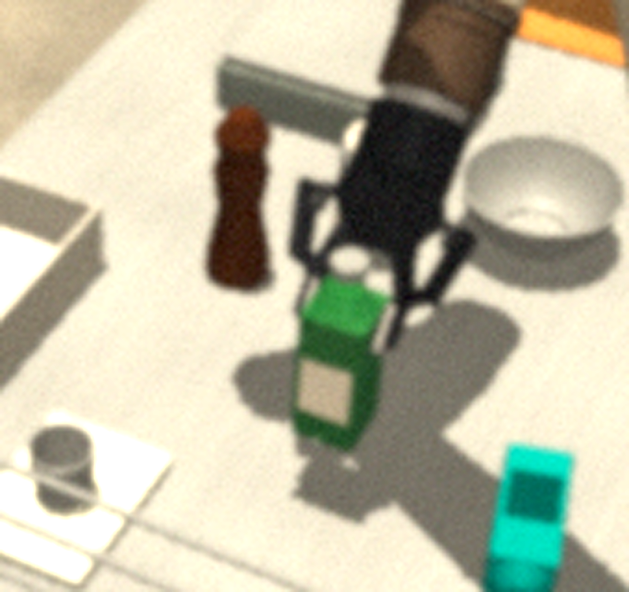

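Emit:
play_rows(
  targets=[
    {"tx":0.05,"ty":-0.02,"tz":0.07,"spin":0,"gripper":1},
    {"tx":0.13,"ty":-0.06,"tz":0.18,"spin":0,"gripper":1},
    {"tx":0.22,"ty":-0.1,"tz":0.3,"spin":0,"gripper":1},
    {"tx":0.31,"ty":-0.14,"tz":0.42,"spin":0,"gripper":1},
    {"tx":0.4,"ty":-0.18,"tz":0.54,"spin":0,"gripper":1},
    {"tx":0.48,"ty":-0.22,"tz":0.65,"spin":0,"gripper":1},
    {"tx":0.53,"ty":-0.246,"tz":0.72,"spin":0,"gripper":1},
    {"tx":0.53,"ty":-0.246,"tz":0.72,"spin":0,"gripper":1},
  ],
)

```text
clock: 28.2
position: [424.0, 40.1, 126.6]
ee_rot: [0.651, 0.655, 0.271, -0.27]
contact_force: [0.9, -0.7, -2.5]
gripper_width: 51.6
```

```bash
python3 go.py 425 193 124;  python3 - <<'E'
from h import *
d=grab('side','side12'); b=np.clip(cv2.resize(d['frame'][120:320,180:400,::-1],None,fx=3,fy=3,interpolation=cv2.INTER_CUBIC)*1.6,0,255).astype(np.uint8)
cv2.imwrite('pics/side12z.png',b)
E
```

```text
28.2 [-0.13  0.35 -0.34 -0.86 -1.18 -2.53] [421.  43. 122.] z [-0.001  0.707 -0.707] tilt 45.0 az 90.1
pos [424.   40.1 126.6] F [ 0.9 -0.7 -2.5] w 51.6
[[-0.005  1.    -0.001]
 [ 0.707  0.005  0.707]
 [ 0.707  0.003 -0.707]]
delta [  1.  152.9  -2.6] units [0.425 0.007 0.44 ]
spin to y=-x -3.993
```

View pics/side12z.png

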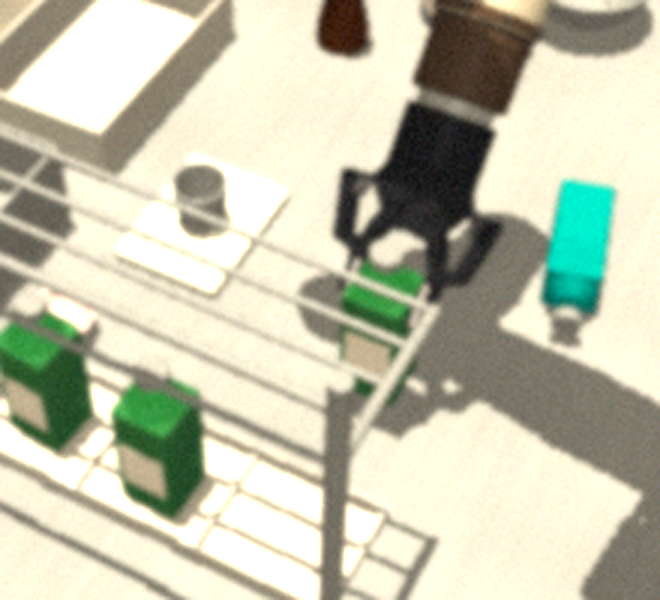

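Emit:
play_rows(
  targets=[
    {"tx":0.04,"ty":0,"tz":0.04,"spin":0,"gripper":1},
    {"tx":0.1,"ty":0,"tz":0.1,"spin":0,"gripper":1},
    {"tx":0.17,"ty":0,"tz":0.17,"spin":0,"gripper":1},
    {"tx":0.24,"ty":0.003,"tz":0.25,"spin":0,"gripper":1},
    {"tx":0.3,"ty":0.005,"tz":0.31,"spin":0,"gripper":1},
    {"tx":0.35,"ty":0.007,"tz":0.36,"spin":0,"gripper":1},
    {"tx":0.4,"ty":0.007,"tz":0.415,"spin":0,"gripper":1},
    {"tx":0.425,"ty":0.007,"tz":0.44,"spin":0,"gripper":1},
    {"tx":0.425,"ty":0.007,"tz":0.44,"spin":0,"gripper":1},
  ],
)

```text
clock: 29.38
position: [426.5, 192.2, 123.9]
ee_rot: [0.652, 0.655, 0.271, -0.27]
contact_force: [1.0, -0.1, -2.7]
gripper_width: 51.2
```

```bash
python3 go.py 425 196 103;  python3 - <<'E'
from h import *
d=grab('side','side13'); P=world(d); b=np.clip(cv2.resize(d['frame'][120:320,180:400,::-1],None,fx=3,fy=3,interpolation=cv2.INTER_CUBIC)*1.6,0,255).astype(np.uint8)
cv2.imwrite('pics/side13z.png',b)
E
```

```text
29.375 [ 0.19  0.32 -0.37 -0.99 -0.98 -2.7 ] [422. 195. 119.] z [ 0.     0.707 -0.707] tilt 45.0 az 90.0
pos [426.5 192.2 123.9] F [ 1.  -0.1 -2.7] w 51.2
[[-0.004  1.     0.   ]
 [ 0.707  0.003  0.707]
 [ 0.707  0.003 -0.707]]
delta [ -1.5   3.8 -20.9] units [-0.048 -0.006  0.07 ]
spin to y=-x -3.994
```

View pics/side13z.png

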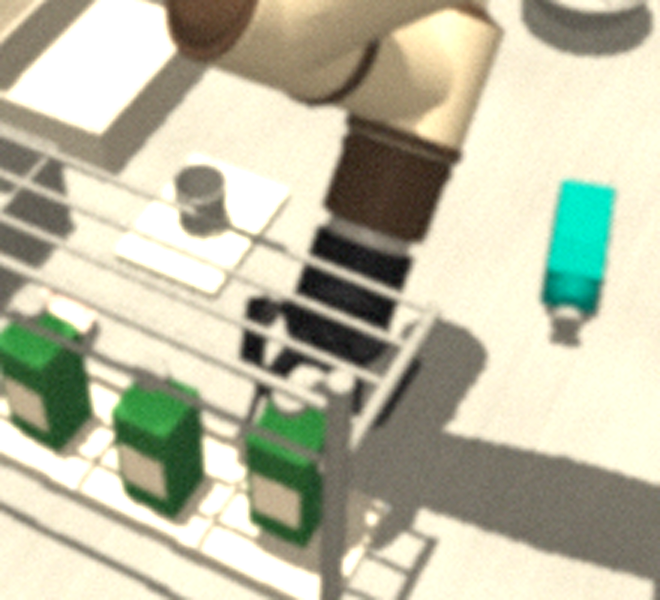

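Bottle hangs upright in the free bay. Lowering to about z = 102, then feeling for the floor.

Emit:
play_rows(
  targets=[
    {"tx":-0.015,"ty":0,"tz":0.02,"spin":0,"gripper":1},
    {"tx":-0.03,"ty":-0.003,"tz":0.045,"spin":0,"gripper":1},
    {"tx":-0.045,"ty":-0.005,"tz":0.065,"spin":0,"gripper":1},
    {"tx":-0.048,"ty":-0.006,"tz":0.07,"spin":0,"gripper":1},
    {"tx":-0.048,"ty":-0.006,"tz":0.07,"spin":0,"gripper":1},
  ],
)

```text
clock: 30.05
position: [425.0, 195.8, 102.8]
ee_rot: [0.652, 0.654, 0.271, -0.27]
contact_force: [0.3, -0.5, -2.0]
gripper_width: 51.5
```

Emit:
play_rows(
  targets=[
    {"tx":-0.004,"ty":0,"tz":0.004,"spin":0,"gripper":1},
    {"tx":-0.004,"ty":0,"tz":0.004,"spin":0,"gripper":1},
  ],
)

```text
clock: 30.3
position: [425.0, 195.9, 101.6]
ee_rot: [0.652, 0.654, 0.271, -0.27]
contact_force: [0.9, 0.8, -2.4]
gripper_width: 51.0
```

Emit:
play_rows(
  targets=[
    {"tx":-0.004,"ty":0,"tz":0.004,"spin":0,"gripper":1},
    {"tx":-0.004,"ty":0,"tz":0.004,"spin":0,"gripper":1},
  ],
)

```text
clock: 30.55
position: [425.0, 195.9, 100.1]
ee_rot: [0.652, 0.654, 0.271, -0.27]
contact_force: [-0.1, 0.9, -2.2]
gripper_width: 51.2
```

Emit:
play_rows(
  targets=[
    {"tx":-0.003,"ty":0,"tz":0.003,"spin":0,"gripper":1},
    {"tx":-0.003,"ty":0,"tz":0.003,"spin":0,"gripper":1},
  ],
)

```text
clock: 30.8
position: [425.0, 195.9, 99.0]
ee_rot: [0.652, 0.654, 0.271, -0.27]
contact_force: [0.2, 0.1, -2.4]
gripper_width: 51.8
```

Emit:
play_rows(
  targets=[
    {"tx":-0.003,"ty":0,"tz":0.003,"spin":0,"gripper":1},
    {"tx":-0.003,"ty":0,"tz":0.003,"spin":0,"gripper":1},
  ],
)

```text
clock: 31.05
position: [425.1, 195.9, 98.1]
ee_rot: [0.652, 0.654, 0.271, -0.27]
contact_force: [0.6, -0.6, -1.4]
gripper_width: 51.3
```

Emit:
play_rows(
  targets=[
    {"tx":-0.003,"ty":0,"tz":0.003,"spin":0,"gripper":1},
    {"tx":-0.003,"ty":0,"tz":0.003,"spin":0,"gripper":1},
  ],
)

```text
clock: 31.3
position: [425.1, 195.9, 98.1]
ee_rot: [0.652, 0.655, 0.272, -0.27]
contact_force: [-1.5, -2.7, 5.1]
gripper_width: 51.3
```

```bash
python3 go.py 425 196 97;  python3 - <<'E'
from h import *
d=grab('side','side14'); P=world(d); b=np.clip(cv2.resize(d['frame'][200:320,200:350,::-1],None,fx=5,fy=5,interpolation=cv2.INTER_CUBIC)*1.6,0,255).astype(np.uint8)
cv2.imwrite('pics/side14z.png',b)
E
```

```text
31.3 [ 0.18  0.37 -0.39 -1.02 -0.95 -2.63] [420. 199.  93.] z [ 0.     0.708 -0.706] tilt 45.1 az 90.0
pos [425.1 195.9  98.1] F [-1.5 -2.7  5.1] w 51.3
[[-0.005  1.     0.   ]
 [ 0.706  0.003  0.708]
 [ 0.708  0.004 -0.706]]
delta [-0.1  0.1 -1.1] units [-0.003 -0.     0.003]
spin to y=-x -3.994
```

View pics/side14z.png

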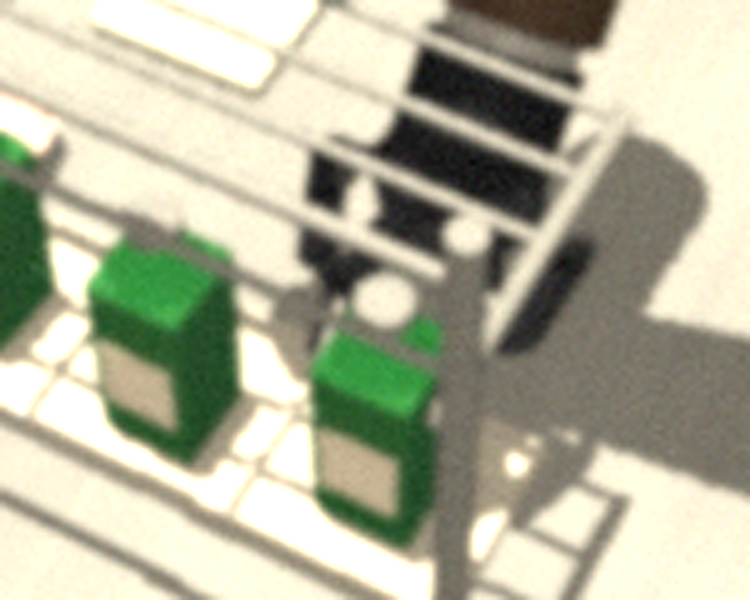

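Emit:
play_rows(
  targets=[
    {"tx":0,"ty":0,"tz":0,"spin":0,"gripper":0.2},
    {"tx":0,"ty":0,"tz":0,"spin":0,"gripper":0},
    {"tx":0,"ty":0,"tz":0,"spin":0,"gripper":-0.3},
    {"tx":0,"ty":0,"tz":0,"spin":0,"gripper":-0.7},
    {"tx":0,"ty":0,"tz":0,"spin":0,"gripper":-0.8},
    {"tx":0,"ty":0,"tz":0,"spin":0,"gripper":-0.8},
  ],
)

```text
clock: 32.1
position: [425.0, 195.9, 96.9]
ee_rot: [0.652, 0.654, 0.271, -0.27]
contact_force: [0.1, -0.0, -0.3]
gripper_width: 76.9
```

```bash
python3 go.py 425 56 237;  python3 - <<'E'
from h import *
d=grab('side','side15'); P=world(d); b=np.clip(cv2.resize(d['frame'][200:320,200:350,::-1],None,fx=5,fy=5,interpolation=cv2.INTER_CUBIC)*1.6,0,255).astype(np.uint8)
cv2.imwrite('pics/side15z.png',b)
E
```

```text
32.1 [ 0.19  0.37 -0.39 -1.02 -0.95 -2.63] [420. 199.  92.] z [ 0.001  0.707 -0.707] tilt 45.0 az 89.9
pos [425.  195.9  96.9] F [ 0.1 -0.  -0.3] w 76.9
[[-0.003  1.     0.001]
 [ 0.707  0.002  0.707]
 [ 0.707  0.003 -0.707]]
delta [  -0.  -139.9  140.1] units [ 0.001  0.001 -0.792]
spin to y=-x -3.996
```

View pics/side15z.png

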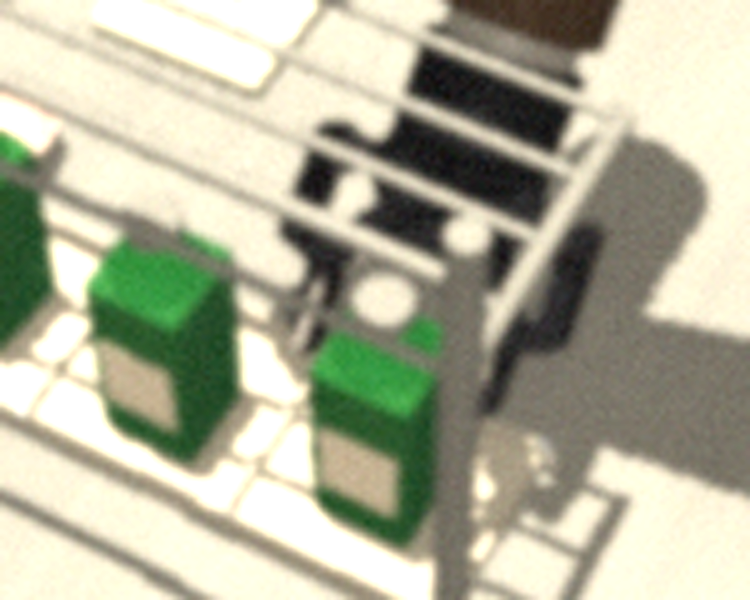

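Emit:
play_rows(
  targets=[
    {"tx":0,"ty":0,"tz":-0.04,"spin":0,"gripper":-0.8},
    {"tx":0,"ty":0,"tz":-0.12,"spin":0,"gripper":-0.8},
    {"tx":0,"ty":0,"tz":-0.24,"spin":0,"gripper":-0.8},
    {"tx":0,"ty":0,"tz":-0.38,"spin":0,"gripper":-0.8},
    {"tx":0,"ty":0,"tz":-0.54,"spin":0,"gripper":-0.8},
    {"tx":0,"ty":0,"tz":-0.7,"spin":0,"gripper":-0.8},
    {"tx":0,"ty":0,"tz":-0.8,"spin":0,"gripper":-0.8},
    {"tx":0,"ty":0,"tz":-0.8,"spin":0,"gripper":-0.8},
    {"tx":0,"ty":0,"tz":-0.8,"spin":0,"gripper":-0.8},
  ],
)

```text
clock: 33.28
position: [424.3, 54.4, 238.4]
ee_rot: [0.652, 0.654, 0.271, -0.27]
contact_force: [-0.5, 0.2, -0.0]
gripper_width: 76.8
```

```bash
python3 go.py;  python3 - <<'E'
from h import *
d=grab('side','side16'); P=world(d); t=grab('top','top16')
z=P[...,2]; f=d['frame'].astype(int)
m=(abs(P[...,0]-425)<60)&(abs(P[...,1]-200)<60)
for lo,hi in((20,60),(60,115),(115,125),(140,165)):
    k=m&(z>lo)&(z<hi)&((f[...,1]>f[...,0]+8)|(lo>130)); print(lo,hi,k.sum(),np.percentile(P[k],[3,97],0).round() if k.sum() else '')
k=(z>45)&(z<75)&(abs(P[...,0]-659)<45)&(abs(P[...,1]+60)<45); print('cup',np.percentile(P[k],[2,50,98],0).round())
E
```

```text
33.275 [-0.08  0.17 -0.25 -0.81 -1.33 -2.78] [422.  57. 233.] z [ 0.001  0.707 -0.707] tilt 45.0 az 89.9
pos [424.3  54.4 238.4] F [-0.5  0.2 -0. ] w 76.8
[[-0.003  1.     0.001]
 [ 0.707  0.001  0.707]
 [ 0.707  0.003 -0.707]]
spin to y=-x -3.996
20 60 107 [[397. 202.  21.]
 [442. 227.  58.]]
60 115 224 [[397. 202.  65.]
 [445. 227. 114.]]
115 125 156 [[398. 179. 116.]
 [448. 227. 125.]]
140 165 127 [[410. 189. 141.]
 [434. 213. 165.]]
cup [[632. -88.  45.]
 [660. -67.  55.]
 [682. -35.  63.]]
```

View pics/side16.png

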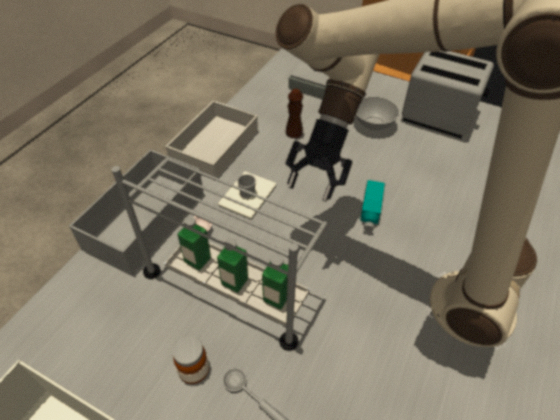

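View pics/top16.png

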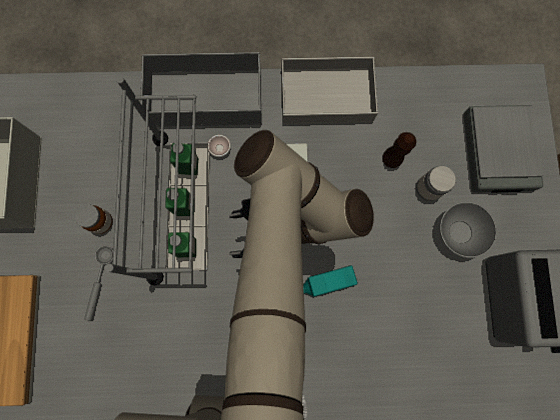

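Bottle at about (422, 202): the back face and cap line up with it vertical. The cup is at (657, −61) on the board. The arm is clear and everything else is unmoved.

```bash
python3 -c "
from bench import *
print(job_done())"
```

```text
the job is handed in; nothing more can be done
None
```

The cup is standing upright on the white cutting board, and the fallen bottle is standing upright in the bay nearest the robot, which the cup had occupied. I handed the job in at about 33 s; it reports no verdict.

**How I did it:** The moves only allow shifts and a turn about the tool's own axis, so I could not tilt the gripper directly. I pushed against the arm's reach limit in single-row moves until the tool leaned 45° towards the tray. At that angle it fitted under the shelf to lift out the cup. Gripping the lying bottle and turning the tool half a turn then stood it upright.

**Last checks:**
- **Cup:** centre measured at about (657, −61) mm, against a board centre of (659, −61) mm. It looks upright.
- **Bottle:** axis at about (422, 202) mm, within about 5 mm of the bay's centre. The edges of its body and cap line up vertically.
- **Other things:** the other two bottles and the bystanders look unmoved. In the last pictures the arm hides part of the board from the top camera.
- **Robot:** the gripper is open and clear of everything, with about 0.5 N at the wrist.

**One oddity:** while I was building up the tilt high over the left side, the wrist force read about 50 N for one reading, then returned to zero. It was probably the joint stopping at its limit, but neither camera covers that spot, so I cannot rule out a touch.

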